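Fit the setting plug, then hold the track guard open at the red index

TASK

Prepare the feed track for its setting check: plug the orange setting plug upright and fully home into the yellow-outlined socket of the grey enable box and let go of it; only then, because the feeder trips if the guard opens without the plug, swing the yellow-framed guard up by its black bar until its pointer stands at the red index on the white quadrant. The guard falls shut by itself, so finish while still holding it by the bar, steady at that mark. Leave the index and the tools and parts lying around where they are.

Things in the scene. Friction and masses are not known exactly. Their poses are not given: they have to be found in the camera images.
- plug: Orange setting plug, 60 g, loose, standing on its black foot. Origin: centre of the foot's underside; z up. Foot 18 (x) x 26 (y) mm, 16 mm high; above it the orange grip body 26 (x) x 36 (y) mm from z = 16 to 50 mm, black cap to 53.5 mm. The body's underside stops on the socket's face when home. It fits either way round (half turn). Grip it across its x (26 mm).
- socket_mouth (a point): Centre of the socket hole's mouth, in the top face of the fixed grey enable box (92 x 96 mm, top face 45 mm over the table). Hole 20 (x) x 28 (y) mm, 20 mm deep, 1.5 mm chamfer, outlined in yellow; the plug goes in with its x along this x, either way; z up. Fully home, the plug's origin is 16 mm below this point.
- guard (a joint): Angle of the yellow-framed clear guard, rad: 0 closed (level, resting on its rests), growing as its bar side swings up, to 1.15. The hinge is almost free: let go, the guard falls shut. The guard and bar weigh about 0.33 kg (0.24 to 0.42); lifting at the bar takes 1.5 to 2.5 N.
- guard_bar: Black round lifting bar of the guard, 10 mm thick, along its own x (parallel to the hinge, away from the robot), free between two side arms 86 mm apart. Origin: its middle, 170 mm from the hinge axis, 78 mm over the table when closed. It stands 33 mm clear of the guard's cross rail: fingers reach down on both sides. It can turn between the finger pads. y: from hinge to bar.
- guard_hinge (a point): Middle of the guard's hinge axis, 78 mm over the table. Its x axis is the hinge axis (level, away from the robot), its y axis points along the guard to the bar and turns with the guard. The hinge lies to the right of the bar seen from the robot; lifting swings the bar up and to the right.
- pointer_tip (a point): Tip of the guard's black pointer in front of the white quadrant on the side facing the robot, 94 mm from the hinge axis; axes as guard_hinge.
- index (a joint): Angle of the red index, rad, in the same measure as the guard's: the guard is at the mark when its angle equals this. 0.45 to 0.80. Clamped; not to be touched.
- index_mark (a point): Inner edge of the red index block (14 mm wide along the rim, 25 mm long outwards, with a steel clamp screw) clamped on the rim of the white quadrant, 98 mm from the hinge axis; its y axis points from the hinge to the mark.
- grease_tin: Green and white round grease tin, 66 mm across, 34 mm high, bystander; origin under its centre.
- tape_roll: Yellow tape roll lying flat, 83 mm across, 18 mm high, bystander; origin under its centre.
- vee_block: Grey steel vee block, 45 x 44 x 34 mm, bystander; origin under its centre.
- screwdriver: Screwdriver with red handle lying near the table's front edge, 202 mm long along its y axis, 29 mm thick, bystander.
- spanner: Small open-ended spanner lying near the table's front edge, 120 mm long along its y axis, 6 mm thick, bystander.

How it is judged:
By the outcome, as a careful person would: the job done as asked, in the order asked, and still so for the second after the job is handed in, while the arm keeps its last pose, push and grip.
It also fails if it takes over 58 s, if anything falls off the work surface, if the arm or the gripper's body presses on something with over 40 N, if the wrist force passes 120 N, or if a joint passes its speed limit or range.

ROBOT

A 6-joint arm with a two-finger parallel gripper is mounted at the origin on a cart in front of the work surface, level with it; the furniture and walls round the work are solid. World frame = base frame: x ahead of the robot, y to its left, z up, the work surface at z = 0. Lengths are in m, angles in rad, forces in N, time in s.
With the tool pointing down it reaches from about 0.25 to 0.775 m from the base axis. Payload 4 kg.
Tool frame: the origin (TCP) lies midway between the tips of the shut fingers; the grasp point (between the pads) lies 19 mm behind it; z points along the fingers, y is the line along which they close (so a half turn about z gives the same grasp; the last joint's range is limited). The gripper opens to 94 mm and grips with 3 to 60 N. Pads are 16 mm wide; open, the fingers measure 119 mm over their backs; the gripper's body (75 mm by 177 mm) begins 78 mm behind the grasp point.
Start: joints at [1.214, 0.087, 1.371, -0, 1.684, -0.103], TCP at [0.138, 0.532, 0.206] pointing down, gripper open.
Joint ranges: [-3.1, 3.1], [-0.76, 2.03], [0.27, 2.55], [-1.08, 4.22], [0.17, 2.65], [-2.57, 2.57]. Speed limits (rad/s): [2.79, 2.79, 3.14, 3.14, 3.14, 3.14].

INTERFACE

Orientations are given as a unit quaternion [w, x, y, z].
In Python, from bench import sense, viewer, job_done gives the robot as it stands. The module is installed in compiled form; this text tells all that it offers.
- The arm moves only by the shell command python3 -m inch 'ROWS' [FORCE]. ROWS is JSON, a list of rows, each an object of numbers: "tx", "ty", "tz": the shift along the tool's x, y, z in mm; "rx", "ry", "rz": the turn, a rotation vector about the tool's x, y, z in degrees; "hand": the opening, from -1 (shut) to 1 (fully open). A call has 1 to 20 rows; each row is the pose to reach, as a shift and turn from the pose commanded when the call began, along the tool's axes at that moment; what a row does not reach only later rows make up. A row lasts 1/12 s, in which the tool goes at most 41.7 mm and 7.16 degrees, less where a joint would pass 70% of its speed; a pose out of reach is approached as far as the arm can. A call with a gripper value outside its range is refused whole. The fingers move at their own pace and stop on an object; FORCE is the grip in N (left out, the last holds). Time passes only in rows, so rows that repeat a pose let the fingers close. It gives the time, the measured TCP pose, the force, the opening and the grip force at its end, in the units of the state.
- sense(): the state, without advancing time (a new reading comes with each control period).
- viewer.camera(name): name is "scene" or "top" or "wrist"; returns a dict with "image" (384x512x3 uint8, red, green, blue), "fx", "fy", "cx", "cy" (pixels), "view" (4x4, takes a point from world to camera coordinates). Camera axes: x right, y up, looking along -z (the intrinsics and any distortion apply to the point x, -y, -z); pixel columns grow to the right and rows downward; lengths in m; the calibration is good to about 2 mm. A picture is of the moment at which its call begins. There is no depth.
- job_done(): hands the job in; it is judged then, once.
The state is a dict: "clock": time; "joints": joint angles; "joint_vel": joint speeds; "joint_efforts": joint torques, N m; "position": TCP position; "tcp_rot": TCP orientation; "force": force on the tool from outside, world axes, zero at the start; "ft_torque": the same for the moment, N m; "finger_gap": finger opening in m; "gripper_force": force on a finger pad.
Only numpy, scipy, OpenCV 4.12 (cv2) and the standard library are available. Lean on these libraries where they do the work, as an engineer would, in place of code of your own. Each camera call takes 0.05 s, during which the arm holds its last target. There are 200 camera calls.

## Working session

There is one attempt and no reset: what is moved stays moved. The work goes in short steps, Python scripts to look and compute and a shell command to move; the robot and the scene stay as the last step left them, time stands still between calls to the robot, and variables do not carry over. Pictures are saved under pics/ and viewed, at most 10 in all, crops included, and the job is handed in when it is done.

```bash
mkdir -p pics; cat > h.py <<'E'
import numpy as np, cv2, json
from bench import sense, viewer, job_done
def snap(cam,name,crop=None,scale=1):
    c=viewer.camera(cam); im=c["image"][:,:,::-1]
    np.save(f"pics/{name}.npy",im)
    json.dump({k:np.array(c[k]).tolist() for k in c if k!="image"},open(f"pics/{name}.json","w"))
    if crop: im=im[crop[1]:crop[3],crop[0]:crop[2]]
    if scale!=1: im=cv2.resize(im,None,fx=scale,fy=scale,interpolation=cv2.INTER_CUBIC)
    cv2.imwrite(f"pics/{name}.png",im); return c
def load(name): return json.load(open(f"pics/{name}.json"))
def ray(c,u,v):
    V=np.array(c["view"]);R=V[:3,:3];t=V[:3,3]
    d=np.array([(u-c["cx"])/c["fx"],-(v-c["cy"])/c["fy"],-1.])
    return -R.T@t, R.T@d
def at_z(c,u,v,z):
    o,d=ray(c,u,v); return o+d*(z-o[2])/d[2]
def at_plane(c,u,v,p,n):
    o,d=ray(c,u,v); n=np.array(n); return o+d*((np.array(p)-o)@n)/(d@n)
def proj(c,p):
    V=np.array(c["view"]);q=V[:3,:3]@np.array(p)+V[:3,3]
    return c["cx"]+c["fx"]*q[0]/-q[2], c["cy"]-c["fy"]*q[1]/-q[2]
E
python3 - <<'E'
from h import *
for n in ("scene","top","wrist"):
    c=snap(n,n+"0",scale=1.5); print(n,[k for k in c],c["fx"],np.round(c["view"],3).tolist())
a=[cv2.imread(f"pics/{n}0.png") for n in("scene","top")]
print(sense()["finger_gap"],sense()["tcp_rot"],sense()["clock"])
E
```

```text
scene ['image', 'fx', 'fy', 'cx', 'cy', 'view'] 383.8997489333944 [[0.531, -0.847, 0.019, -0.282], [0.496, 0.329, 0.803, -0.301], [-0.687, -0.417, 0.595, -0.764], [0.0, 0.0, 0.0, 1.0]]
top ['image', 'fx', 'fy', 'cx', 'cy', 'view'] 354.7215235710519 [[0.022, -1.0, 0.0, -0.033], [0.992, 0.022, 0.123, -0.526], [-0.123, -0.003, 0.992, -0.934], [0.0, 0.0, 0.0, 1.0]]
wrist ['image', 'fx', 'fy', 'cx', 'cy', 'view'] 339.1013945520775 [[0.25, 0.968, -0.003, -0.549], [-0.943, 0.243, -0.229, 0.025], [-0.221, 0.06, 0.973, -0.389], [0.0, 0.0, 0.0, 1.0]]
0.09393265405478303 [-1.78168752e-04  1.26548631e-01  9.91960036e-01 -8.35654054e-04] 0.15
```

View pics/scene0.png

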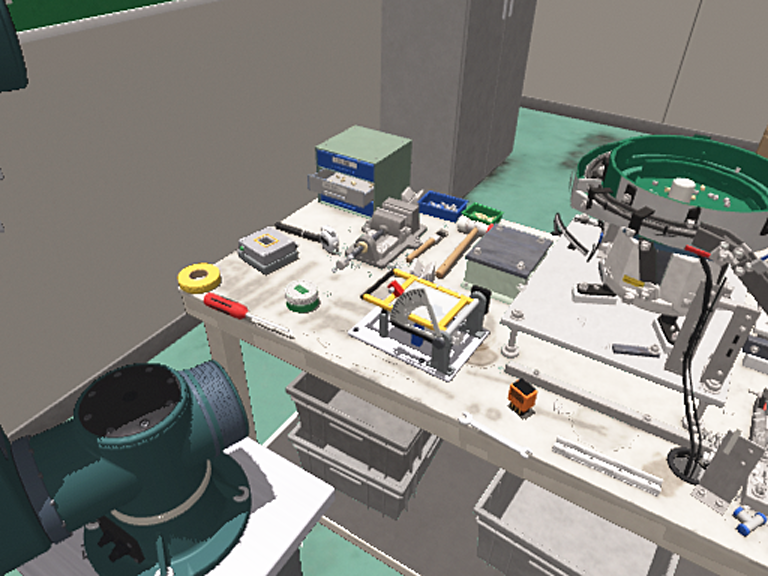

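View pics/top0.png

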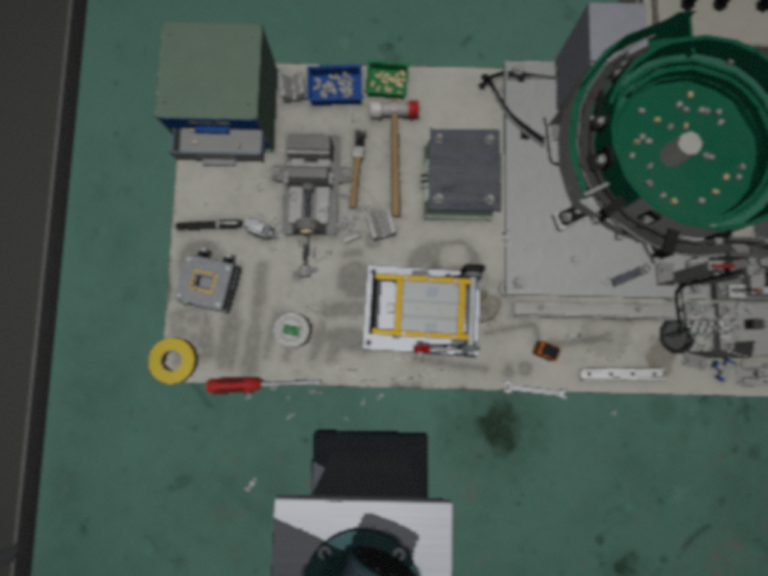

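The scene view (1.5x) shows the plug at about (522,395), the enable box at (268,248) and the guard at (425,310). In the top view they are at (546,350), (205,282) and (425,308). I'll enlarge these.

```bash
python3 - <<'E'
from h import *
t=np.load("pics/top0.npy"); s=np.load("pics/scene0.npy")
def cr(im,x,y,w,h,k): return cv2.resize(im[y:y+h,x:x+w],(w*k,h*k),interpolation=cv2.INTER_CUBIC)
# box 50x50@(113,160) plug 50x50@(340,210) guard 100x75@(235,165)
L=np.hstack([cr(t,110,160,50,50,8),cr(t,340,210,50,50,8)])
cv2.imwrite("pics/c1.png",L)
cv2.imwrite("pics/c2.png",cr(s,230,170,100,85,7))
E
```

```text
(no output)
```

View pics/c1.png

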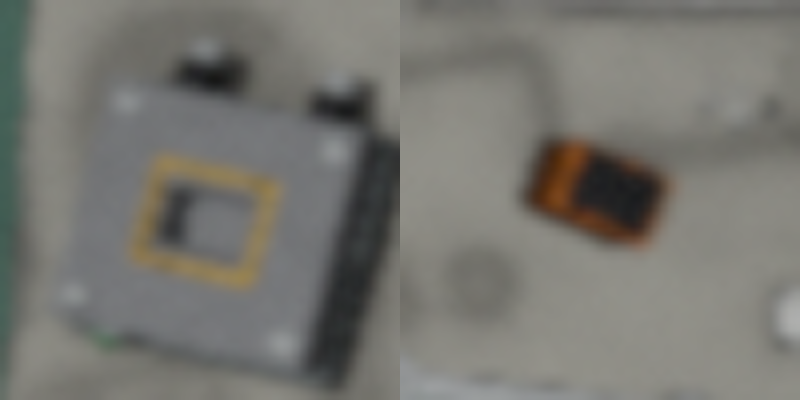

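View pics/c2.png

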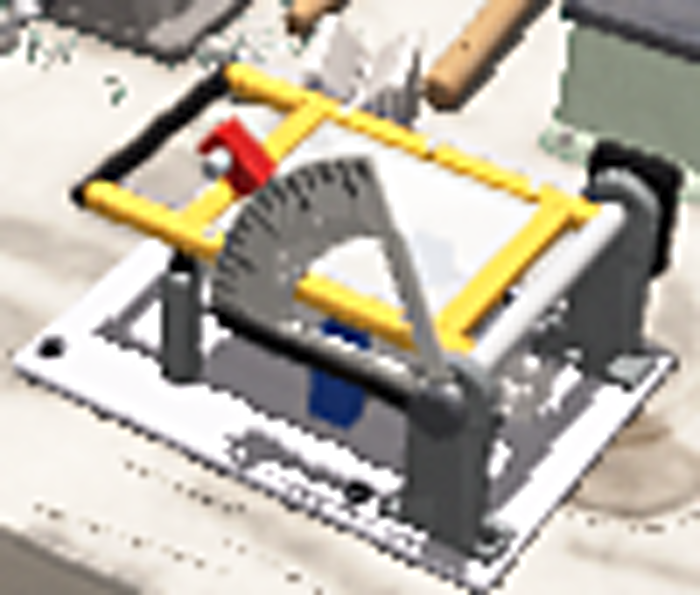

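Crop of the top view: the socket outline has corners (163,158), (280,182), (252,285) and (136,260), so its centre is about (208,221). The plug cap corners are about (583,150), (668,180), (643,238) and (570,205), and the side face on the left is also visible. Scene crop: the bar runs (80,195)–(222,75), the hinge's near boss is at (438,400) and the red index at about (240,155).

```bash
python3 - <<'E'
from h import *
t=load("top0");s=load("scene0")
T=lambda x,y,z,ox,oy,k: at_z(t,ox+(x+.5)/k-.5,oy+(y+.5)/k-.5,z)
b=[T(x,y,.045,110,160,8) for x,y in((163,158),(280,182),(252,285),(136,260))]
print("sock",np.mean(b,0),[np.linalg.norm(b[i]-b[(i+1)%4]).round(4) for i in range(4)])
d=(b[1]-b[0]+b[2]-b[3]); print("y dir deg",np.degrees(np.arctan2(d[1],d[0])), "x dir",[np.degrees(np.arctan2(*(b[i]-b[j])[1::-1])) for i,j in((0,3),(1,2))])
p=[T(x-400,y,.0535,340,210,8) for x,y in((583,150),(668,180),(643,238),(570,205))]
print("plug",np.mean(p,0),[np.linalg.norm(p[i]-p[(i+1)%4]).round(4) for i in range(4)])
d=p[1]-p[0]; print(np.degrees(np.arctan2(d[1],d[0])))
S=lambda x,y,z: at_z(s,230+(x+.5)/7-.5,170+(y+.5)/7-.5,z)
e=[S(80,195,.078),S(222,75,.078)];print("bar",e,np.linalg.norm(e[0]-e[1]))
print("bar top",T(376,280,.078,0,0,1.5),T(375,345,.078,0,0,1.5))
print("hinge boss",S(438,400,.078), "far",S(625,195,.078))
st=sense(); print(st["position"],st["tcp_rot"],st["force"])
from scipy.spatial.transform import Rotation as R
q=st["tcp_rot"]; print(R.from_quat(np.r_[q[1:],q[0]]).as_matrix().round(3))
V=np.array(load("wrist0")["view"]);print("cam",-V[:3,:3].T@V[:3,3])
E
```

```text
sock [0.53193623 0.29536421 0.045     ] [np.float64(0.0407), np.float64(0.0359), np.float64(0.0402), np.float64(0.0355)]
y dir deg -100.61342116275584 x dir [np.float64(-11.069050964089852), np.float64(-11.745802948319087)]
plug [ 0.42104267 -0.32226026  0.0535    ] [np.float64(0.0293), np.float64(0.0209), np.float64(0.0259), np.float64(0.0186)]
-108.3236017863876
bar [array([ 0.44722856, -0.00535914,  0.078     ]), array([ 0.54522704, -0.0089536 ,  0.078     ])] 0.09806437721240785
bar top [ 0.53607403 -0.0146882   0.078     ] [ 0.42392551 -0.01556608  0.078     ]
hinge boss [ 0.41870627 -0.17380782  0.078     ] far [ 0.56232177 -0.17928699  0.078     ]
[0.13794357 0.53197528 0.20457799] [-1.78168752e-04  1.26548631e-01  9.91960036e-01 -8.35654054e-04] [-0.5231089  -0.56887049  0.31615933]
[[-0.968  0.251 -0.001]
 [ 0.251  0.968 -0.002]
 [ 0.    -0.002 -1.   ]]
cam [0.07464792 0.54840684 0.38241968]
```

```bash
python3 -m inch '[{"tx":-314,"ty":-365,"tz":-30,"rz":93},{"tx":-314,"ty":-365,"tz":-30,"rz":93},{"tx":-314,"ty":-365,"tz":-30,"rz":93},{"tx":-314,"ty":-365,"tz":-30,"rz":93},{"tx":-314,"ty":-365,"tz":-30,"rz":93},{"tx":-314,"ty":-365,"tz":-30,"rz":93},{"tx":-314,"ty":-365,"tz":-30,"rz":93},{"tx":-314,"ty":-365,"tz":-30,"rz":93},{"tx":-314,"ty":-365,"tz":-30,"rz":93},{"tx":-314,"ty":-365,"tz":-30,"rz":93},{"tx":-488,"ty":-756,"tz":-30,"rz":93},{"tx":-488,"ty":-756,"tz":-30,"rz":93},{"tx":-488,"ty":-756,"tz":-30,"rz":93},{"tx":-488,"ty":-756,"tz":-30,"rz":93},{"tx":-488,"ty":-756,"tz":-30,"rz":93},{"tx":-488,"ty":-756,"tz":-30,"rz":93},{"tx":-488,"ty":-756,"tz":-30,"rz":93},{"tx":-488,"ty":-756,"tz":-30,"rz":93},{"tx":-488,"ty":-756,"tz":-30,"rz":93},{"tx":-488,"ty":-756,"tz":-30,"rz":93}]' 
python3 - <<'E'
from h import *
snap("wrist","wtmp"); print(sense()["joints"])
E
```

```text
[ 1.21391167e+00  8.76995169e-02  1.37168544e+00 -2.99354659e-05
  1.68357485e+00 -1.03046643e-01]validation failed for argument at $[0]...
```

```bash
python3 -m inch '[{"tx":-31,"ty":-36,"tz":-30,"rx":0,"ry":0,"rz":7,"hand":1}]'
```

```text
clock: 0.28
position: [0.1511, 0.5011, 0.221]
tcp_rot: [-0.002, 0.186, 0.983, -0.005]
force: [1.5, -0.2, -0.5]
finger_gap: 0.0939
gripper_force: 0.0
```

```bash
python3 -m inch '[{"tx":-332,"ty":-300,"tz":-14,"rx":0,"ry":0,"rz":86,"hand":1},{"tx":-332,"ty":-300,"tz":-14,"rx":0,"ry":0,"rz":86,"hand":1},{"tx":-332,"ty":-300,"tz":-14,"rx":0,"ry":0,"rz":86,"hand":1},{"tx":-332,"ty":-300,"tz":-14,"rx":0,"ry":0,"rz":86,"hand":1},{"tx":-332,"ty":-300,"tz":-14,"rx":0,"ry":0,"rz":86,"hand":1},{"tx":-332,"ty":-300,"tz":-14,"rx":0,"ry":0,"rz":86,"hand":1},{"tx":-332,"ty":-300,"tz":-14,"rx":0,"ry":0,"rz":86,"hand":1},{"tx":-332,"ty":-300,"tz":-14,"rx":0,"ry":0,"rz":86,"hand":1},{"tx":-332,"ty":-300,"tz":-14,"rx":0,"ry":0,"rz":86,"hand":1},{"tx":-332,"ty":-300,"tz":-14,"rx":0,"ry":0,"rz":86,"hand":1},{"tx":-553,"ty":-666,"tz":-14,"rx":0,"ry":0,"rz":86,"hand":1},{"tx":-553,"ty":-666,"tz":-14,"rx":0,"ry":0,"rz":86,"hand":1},{"tx":-553,"ty":-666,"tz":-14,"rx":0,"ry":0,"rz":86,"hand":1},{"tx":-553,"ty":-666,"tz":-14,"rx":0,"ry":0,"rz":86,"hand":1},{"tx":-553,"ty":-666,"tz":-14,"rx":0,"ry":0,"rz":86,"hand":1},{"tx":-553,"ty":-666,"tz":-14,"rx":0,"ry":0,"rz":86,"hand":1},{"tx":-553,"ty":-666,"tz":-14,"rx":0,"ry":0,"rz":86,"hand":1},{"tx":-553,"ty":-666,"tz":-14,"rx":0,"ry":0,"rz":86,"hand":1},{"tx":-553,"ty":-666,"tz":-14,"rx":0,"ry":0,"rz":86,"hand":1},{"tx":-553,"ty":-666,"tz":60,"rx":0,"ry":0,"rz":86,"hand":1}]' 
python3 - <<'E'
from h import *
snap("wrist","w1",scale=1.5); s=sense(); print(s["joints"],s["position"])
from scipy.spatial.transform import Rotation as R
q=s["tcp_rot"]; print(R.from_quat(np.r_[q[1:],q[0]]).as_matrix().round(3))
E
```

```text
clock: 1.95
position: [0.4161, -0.2766, 0.2187]
tcp_rot: [0.006, 0.807, 0.59, 0.001]
force: [0.8, -0.5, -0.6]
finger_gap: 0.0937
gripper_force: 0.0
[-0.70382552 -0.02682699  1.48243853 -0.00356923  1.68840345 -0.39235416] [ 0.41332612 -0.27823978  0.20821609]
[[ 0.307  0.952 -0.004]
 [ 0.952 -0.307 -0.001]
 [-0.002 -0.004 -1.   ]]
```

View pics/w1.png

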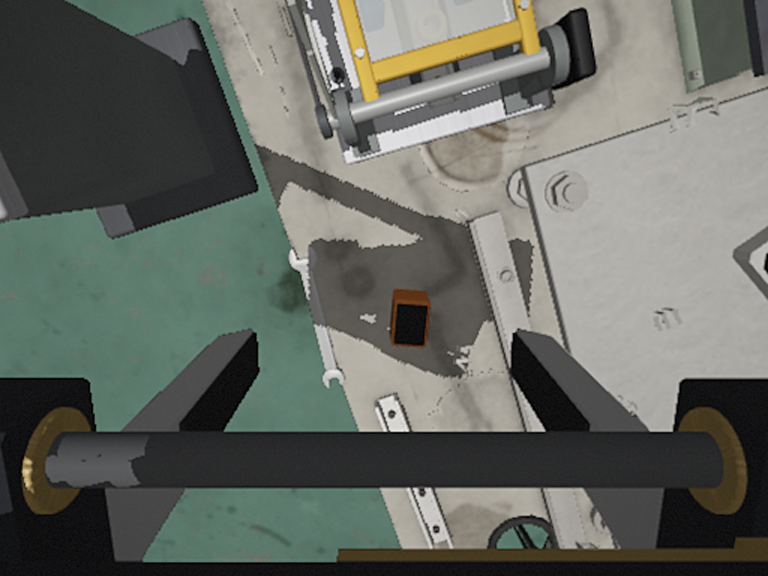

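Wrist view (1.5x): the plug cap has corners of about (394,304), (430,305), (427,345) and (391,344). The spanner and the rail lie about 60 mm either side, so I'll narrow the fingers before descending.

```bash
cat >> h.py <<'E'
from scipy.spatial.transform import Rotation as R
def rot():
    q=sense()["tcp_rot"]; return R.from_quat(np.r_[q[1:],q[0]]).as_matrix()
def delta(p):  # tool-axis mm from measured TCP to p
    return (rot().T@(np.array(p)-sense()["position"])*1e3).round(1)
E
python3 - <<'E'
from h import *
c=load("w1")
p=[at_z(c,(x+.5)/1.5-.5,(y+.5)/1.5-.5,.0535) for x,y in((394,304),(430,305),(427,345),(391,344))]
m=np.mean(p,0);print(m,[np.linalg.norm(p[i]-p[(i+1)%4]).round(4) for i in range(4)])
for i,j in((1,0),(2,3)): d=p[i]-p[j];print(np.degrees(np.arctan2(d[1],d[0])))
for i,j in((1,2),(0,3)): d=p[i]-p[j];print(np.degrees(np.arctan2(d[1],d[0])))
im=np.load("pics/w1.npy"); crop=im[180:245,245:300]; cv2.imwrite("pics/w1c.png",cv2.resize(crop,None,fx=9,fy=9,interpolation=cv2.INTER_CUBIC))
s=sense();print(s["position"],delta([m[0],m[1],.15]))
E
```

```text
[ 0.42364052 -0.32239678  0.0535    ] [np.float64(0.0252), np.float64(0.0296), np.float64(0.0257), np.float64(0.0296)]
-19.429937420919206
-19.51338706192823
69.44611088105866
68.49684460814333
[ 0.41332612 -0.27823978  0.20821609] [-38.7  23.6  58.2]
```

View pics/w1c.png

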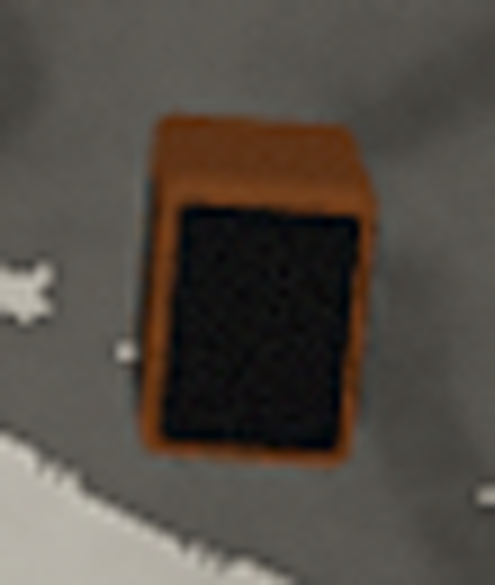

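```bash
python3 -m inch '[{"tx":0,"ty":0,"tz":0,"rx":0,"ry":0,"rz":2.5,"hand":0.05},{"tx":0,"ty":0,"tz":0,"rx":0,"ry":0,"rz":2.5,"hand":0.05},{"tx":0,"ty":0,"tz":0,"rx":0,"ry":0,"rz":2.5,"hand":0.05}]'
python3 - <<'E'
from h import *
print(rot().round(3)); print(delta([.4236,-.3224,.0212]))
E
```

```text
clock: 2.25
position: [0.4138, -0.2713, 0.2134]
tcp_rot: [-0.0, 0.819, 0.574, -0.0]
force: [-1.0, 1.3, -0.7]
finger_gap: 0.0774
gripper_force: 0.0
[[ 0.342  0.94  -0.001]
 [ 0.94  -0.342  0.001]
 [ 0.    -0.001 -1.   ]]
[-44.8  26.8 192.1]
```

```bash
python3 -m inch '[{"tx":-45,"ty":27,"tz":40,"rx":0,"ry":0,"rz":0,"hand":0.05},{"tx":-45,"ty":27,"tz":70,"rx":0,"ry":0,"rz":0,"hand":0.05},{"tx":-45,"ty":27,"tz":100,"rx":0,"ry":0,"rz":0,"hand":0.05},{"tx":-45,"ty":27,"tz":120,"rx":0,"ry":0,"rz":0,"hand":0.05},{"tx":-45,"ty":27,"tz":120,"rx":0,"ry":0,"rz":0,"hand":0.05},{"tx":-45,"ty":27,"tz":120,"rx":0,"ry":0,"rz":0,"hand":0.05}]'
python3 - <<'E'
from h import *
print(rot().round(3)); print(delta([.4236,-.3224,.0212]))
E
```

```text
clock: 2.75
position: [0.4238, -0.3219, 0.0935]
tcp_rot: [-0.001, 0.819, 0.574, -0.0]
force: [-0.7, -1.4, -0.7]
finger_gap: 0.0491
gripper_force: 0.0
[[ 0.341  0.94  -0.001]
 [ 0.94  -0.341  0.001]
 [ 0.001 -0.001 -1.   ]]
[-0.6  0.1 72.3]
```

```bash
python3 -m inch '[{"tx":-0.5,"ty":0,"tz":25,"rx":0,"ry":0,"rz":0,"hand":0.05},{"tx":-0.5,"ty":0,"tz":50,"rx":0,"ry":0,"rz":0,"hand":0.05},{"tx":-0.5,"ty":0,"tz":65,"rx":0,"ry":0,"rz":0,"hand":0.05},{"tx":-0.5,"ty":0,"tz":72,"rx":0,"ry":0,"rz":0,"hand":0.05},{"tx":-0.5,"ty":0,"tz":72,"rx":0,"ry":0,"rz":0,"hand":0.05},{"tx":-0.5,"ty":0,"tz":72,"rx":0,"ry":0,"rz":0,"hand":-1},{"tx":-0.5,"ty":0,"tz":72,"rx":0,"ry":0,"rz":0,"hand":-1},{"tx":-0.5,"ty":0,"tz":72,"rx":0,"ry":0,"rz":0,"hand":-1},{"tx":-0.5,"ty":0,"tz":72,"rx":0,"ry":0,"rz":0,"hand":-1},{"tx":-0.5,"ty":0,"tz":72,"rx":0,"ry":0,"rz":0,"hand":-1}]' 25
```

```text
clock: 3.58
position: [0.4244, -0.324, 0.0232]
tcp_rot: [0.001, 0.819, 0.573, 0.0]
force: [-1.1, 0.6, 4.2]
finger_gap: 0.0258
gripper_force: 25.0
```

```bash
python3 -m inch '[{"tx":0,"ty":0,"tz":-10,"rx":0,"ry":0,"rz":0,"hand":-1},{"tx":0,"ty":0,"tz":-40,"rx":0,"ry":0,"rz":0,"hand":-1},{"tx":0,"ty":0,"tz":-80,"rx":0,"ry":0,"rz":0,"hand":-1},{"tx":0,"ty":0,"tz":-120,"rx":0,"ry":0,"rz":0,"hand":-1},{"tx":0,"ty":0,"tz":-160,"rx":0,"ry":0,"rz":0,"hand":-1},{"tx":0,"ty":0,"tz":-213,"rx":0,"ry":0,"rz":0,"hand":-1},{"tx":0,"ty":0,"tz":-213,"rx":0,"ry":0,"rz":0,"hand":-1},{"tx":618,"ty":-109,"tz":-213,"rx":0,"ry":0,"rz":-9,"hand":-1},{"tx":618,"ty":-109,"tz":-213,"rx":0,"ry":0,"rz":-9,"hand":-1},{"tx":618,"ty":-109,"tz":-213,"rx":0,"ry":0,"rz":-9,"hand":-1},{"tx":618,"ty":-109,"tz":-213,"rx":0,"ry":0,"rz":-9,"hand":-1},{"tx":618,"ty":-109,"tz":-213,"rx":0,"ry":0,"rz":-9,"hand":-1},{"tx":618,"ty":-109,"tz":-213,"rx":0,"ry":0,"rz":-9,"hand":-1},{"tx":618,"ty":-109,"tz":-213,"rx":0,"ry":0,"rz":-9,"hand":-1},{"tx":618,"ty":-109,"tz":-213,"rx":0,"ry":0,"rz":-9,"hand":-1},{"tx":618,"ty":-109,"tz":-213,"rx":0,"ry":0,"rz":-9,"hand":-1},{"tx":618,"ty":-109,"tz":-213,"rx":0,"ry":0,"rz":-9,"hand":-1},{"tx":618,"ty":-109,"tz":-213,"rx":0,"ry":0,"rz":-9,"hand":-1},{"tx":618,"ty":-109,"tz":-213,"rx":0,"ry":0,"rz":-9,"hand":-1},{"tx":618,"ty":-109,"tz":-213,"rx":0,"ry":0,"rz":-9,"hand":-1}]'
```

```text
clock: 5.25
position: [0.5176, 0.2121, 0.234]
tcp_rot: [-0.0, 0.772, 0.636, -0.001]
force: [1.5, -0.1, -1.5]
finger_gap: 0.0257
gripper_force: 25.0
```

```bash
python3 -m inch '[{"tx":0,"ty":0,"tz":30,"rx":0,"ry":0,"rz":0,"hand":-1},{"tx":0,"ty":0,"tz":40,"rx":0,"ry":0,"rz":0,"hand":-1},{"tx":0,"ty":0,"tz":40,"rx":0,"ry":0,"rz":0,"hand":-1},{"tx":0,"ty":0,"tz":40,"rx":0,"ry":0,"rz":0,"hand":-1}]'; python3 - <<'E'
from h import *
snap("wrist","w2",scale=1.5); s=sense(); print(s["position"]);print(rot().round(3))
c=load("w2");print(np.array(proj(c,[.532,.295,.045]))*1.5)
E
```

```text
clock: 5.58
position: [0.5173, 0.2089, 0.1934]
tcp_rot: [-0.001, 0.772, 0.635, -0.002]
force: [0.5, -0.1, -0.8]
finger_gap: 0.0254
gripper_force: 25.0
[0.51810267 0.20881303 0.19494206]
[[ 0.193  0.981 -0.   ]
 [ 0.981 -0.193 -0.   ]
 [-0.    -0.    -1.   ]]
[380.11782051 132.80250139]
```

View pics/w2.png

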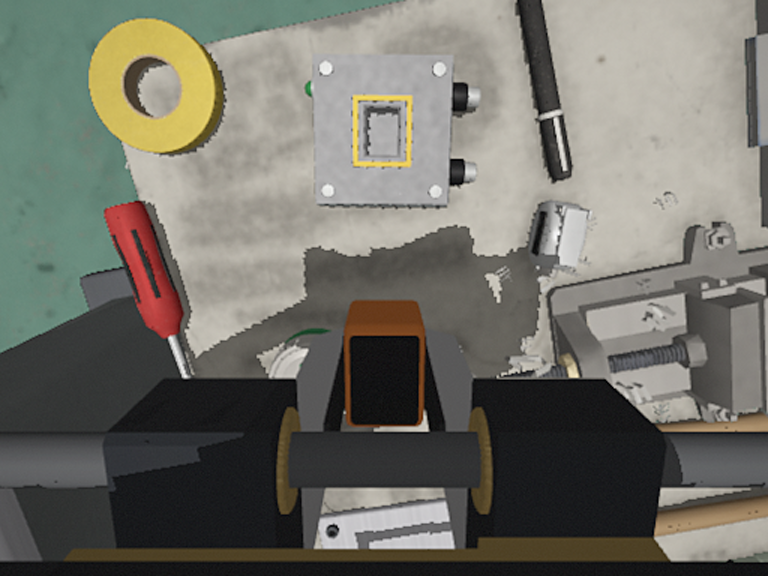

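Wrist view (1.5x): the socket outline spans (353,96)–(411,165). The plug is upright in the fingers, with its cap at (350,337)–(420,424). I'll get both precisely by colour.

```bash
cat > m.py <<'E'
from h import *
def quad(c,mask,z):
    n,l,st,_=cv2.connectedComponentsWithStats(mask.astype(np.uint8)); k=1+st[1:,4].argmax()
    ys,xs=np.where(l==k); P=np.array([at_z(c,x,y,z)[:2] for x,y in zip(xs,ys)])
    r=cv2.minAreaRect((P*1000).astype(np.float32)); return r,st[k]
def socket(name):
    c=load(name);im=np.load(f"pics/{name}.npy").astype(int);b,g,r=im[...,0],im[...,1],im[...,2]
    m=(r>160)&(g>120)&(b<110)
    yy,xx=np.mgrid[:384,:512]; u,v=proj(c,[.532,.295,.045]); m&=(abs(xx-u)<40)&(abs(yy-v)<40)
    return quad(c,m,.045)
def cap(name,zc):
    c=load(name);im=np.load(f"pics/{name}.npy").astype(int)
    m=(im.max(2)<40); m[:215]=0;m[284:]=0;m[:,:230]=0;m[:,282:]=0
    return quad(c,m,zc)
E
python3 - <<'E'
from m import *
s=sense();print(socket("w2"));z=s["position"][2]
print(cap("w2",z+.0323)); print(s["position"]*1e3)
E
```

```text
(((533.3060302734375, 296.04083251953125), (41.45631408691406, 36.061134338378906), 78.12035369873047), array([235,  63,  40,  48, 444], dtype=int32))
(((518.69775390625, 212.06161499023438), (28.455047607421875, 20.458784103393555), 79.21869659423828), array([ 233,  224,   46,   59, 2647], dtype=int32))
[518.1026738  208.81302539 194.9420612 ]
```

```bash
python3 - <<'E'
from h import *
print(delta([.5326,.294,.072]))
E
```

```text
[ 86.4  -2.2 122.9]
```

```bash
python3 -m inch '[{"tx":40,"ty":-2,"tz":0,"rx":0,"ry":0,"rz":1,"hand":-1},{"tx":80,"ty":-2,"tz":0,"rx":0,"ry":0,"rz":1,"hand":-1},{"tx":86,"ty":-2,"tz":30,"rx":0,"ry":0,"rz":1,"hand":-1},{"tx":86,"ty":-2,"tz":65,"rx":0,"ry":0,"rz":1,"hand":-1},{"tx":86,"ty":-2,"tz":95,"rx":0,"ry":0,"rz":1,"hand":-1},{"tx":86,"ty":-2,"tz":115,"rx":0,"ry":0,"rz":1,"hand":-1},{"tx":86,"ty":-2,"tz":122,"rx":0,"ry":0,"rz":1,"hand":-1},{"tx":86,"ty":-2,"tz":122,"rx":0,"ry":0,"rz":1,"hand":-1},{"tx":86,"ty":-2,"tz":122,"rx":0,"ry":0,"rz":1,"hand":-1},{"tx":86,"ty":-2,"tz":122,"rx":0,"ry":0,"rz":1,"hand":-1}]'; python3 - <<'E'
from h import *
snap("wrist","w3",crop=(200,190,310,300),scale=5); s=sense(); print(s["position"]);print(rot().round(3))
E
```

```text
clock: 6.47
position: [0.5346, 0.295, 0.076]
tcp_rot: [0.001, 0.778, 0.629, 0.003]
force: [-0.0, -0.6, -0.6]
finger_gap: 0.0258
gripper_force: 25.0
[0.53452378 0.29518425 0.07591813]
[[ 0.209  0.978  0.005]
 [ 0.978 -0.209  0.002]
 [ 0.003  0.004 -1.   ]]
```

View pics/w3.png

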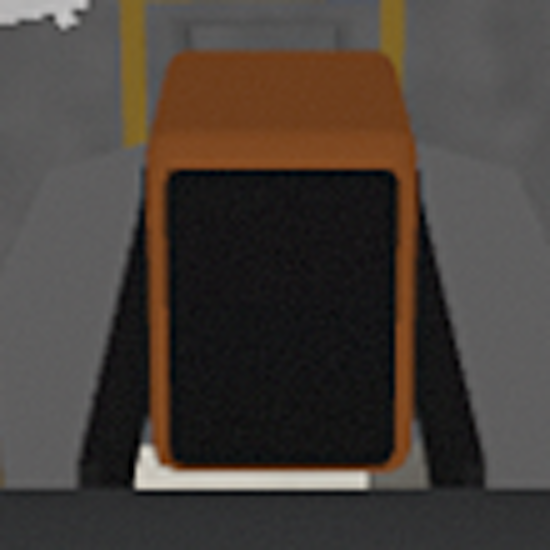

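The close view shows the plug slightly right of the socket: plug centre column about 283 against 264 for the outline (5x crop). I'll quantify this in the camera's frame.

```bash
python3 - <<'E'
from h import *
c=load("w3");im=np.load("pics/w3.npy").astype(int);b,g,r=im[...,0],im[...,1],im[...,2]
Rt=rot();p=np.array(sense()["position"]);V=np.array(c["view"]);cam=-V[:3,:3].T@V[:3,3];print("cam rel tool",(Rt.T@(cam-p)*1e3).round(1))
def tl(u,v,z): return (Rt.T@(at_z(c,u,v,z)-p)*1e3).round(1)[:2]
m=(r>110)&(g>85)&(b<70)&(r-b>70)&(g*1.0/r>.7); ys,xs=np.where(m)
k=(xs>205)&(xs<300)&(ys>140)&(ys<225); ys,xs=ys[k],xs[k]
print(ys.min(),ys.max(),xs.min(),xs.max())
P=np.array([tl(x,y,.045) for x,y in zip(xs,ys)]); print("outline tool x max, y range",P[:,0].max(),P[:,1].min(),P[:,1].max(),len(P))
for y in range(ys.min()-1,ys.min()+6): print(y,xs[ys==y])
# far edge y: top strip center
for z in (.066,.068,.0705): print(z,[tl(200+(x+.5)/5-.5,190+(y+.5)/5-.5,z) for x,y in((168,52),(396,52))])
for z in (.100,.102,.1045): print(z,[tl(200+(x+.5)/5-.5,190+(y+.5)/5-.5,z) for x,y in((149,132),(415,132),(158,470),(408,470))])
for _ in range(3): print(sense()["position"])
E
```

```text
cam rel tool [  65.7    0.8 -178. ]
185 218 224 279
outline tool x max, y range 21.5 -19.4 15.5 358
184 []
185 [232 256 257 258 259 260 261 262 263 264 265 266 267 268 269 270 271 272
 273 274 275 276 277 278 279]
186 [224 225 226 227 228 229 230 231 232 233 234 235 236 237 238 239 240 242
 243 244 245 246 247 248 249 250 251 252 253 254 255 256 257 258 259 260
 261 262 263 264 265 266 267 268 269 270 271 272 273 274 275 276 277 278
 279]
187 [224 225 226 227 228 229 230 231 232 233 234 235 236 237 238 239 240 241
 242 243 244 245 246 247 248 249 250 251 252 253 254 255 256 257 258 259
 260 261 262 263 264 265 266 267 268 269 270 271 272 273 274 275 276 277
 278 279]
188 [224 225 226 227 228 229 230 231 232 233 234 235 236 237 238 239 240 241
 242 243 244 245 246 247 248 249 250 251 252 253 254 255 256 257 258 259
 260 261 262 263 264 265 266 267 268 269 270 271 272 273 274 275 276 277
 278 279]
189 [224 225 226 227 228 229 230 231 232 233 234 235 236 237 276 277 278 279]
190 [224 225 226 227 277 278 279]
0.066 [array([ 17.2, -12.2]), array([17.1, 13.9])]
0.068 [array([ 17.7, -12. ]), array([17.7, 13.8])]
0.0705 [array([ 18.3, -11.9]), array([18.3, 13.6])]
0.1 [array([ 18.1, -11.8]), array([18.1, 13.5]), array([-17. , -11.5]), array([-17. ,  13.4])]
0.102 [array([ 18.7, -11.6]), array([18.7, 13.3]), array([-15.9, -11.3]), array([-15.9,  13.3])]
0.1045 [array([ 19.5, -11.4]), array([19.5, 13.1]), array([-14.6, -11.1]), array([-14.6,  13.1])]
[0.53452378 0.29518425 0.07591813]
[0.53452378 0.29518425 0.07591813]
[0.53452378 0.29518425 0.07591813]<stdin>:5: RuntimeWarning: divide by zero encountered in divide
<stdin>:5: RuntimeWarning: invalid value encountered in divide
```

```bash
python3 -m inch '[{"tx":1,"ty":-2.8,"tz":0,"rx":0,"ry":0,"rz":-0.5,"hand":-1},{"tx":1,"ty":-2.8,"tz":0,"rx":0,"ry":0,"rz":-0.5,"hand":-1},{"tx":1,"ty":-2.8,"tz":2,"rx":0,"ry":0,"rz":-0.5,"hand":-1},{"tx":1,"ty":-2.8,"tz":4,"rx":0,"ry":0,"rz":-0.5,"hand":-1},{"tx":1,"ty":-2.8,"tz":6,"rx":0,"ry":0,"rz":-0.5,"hand":-1},{"tx":1,"ty":-2.8,"tz":7,"rx":0,"ry":0,"rz":-0.5,"hand":-1},{"tx":1,"ty":-2.8,"tz":7,"rx":0,"ry":0,"rz":-0.5,"hand":-1}]'; python3 -m inch '[{"tx":0,"ty":0,"tz":0,"rx":0,"ry":0,"rz":0,"hand":-1}]'
```

```text
clock: 7.1
position: [0.5303, 0.2966, 0.0681]
tcp_rot: [0.0, 0.775, 0.632, 0.001]
force: [-2.7, -1.0, 6.7]
finger_gap: 0.0254
gripper_force: 25.0
clock: 7.18
position: [0.5303, 0.2966, 0.0681]
tcp_rot: [0.0, 0.775, 0.632, 0.001]
force: [-3.2, -1.9, 7.2]
finger_gap: 0.0255
gripper_force: 25.0
```

```bash
python3 -m inch '[{"tx":-0.6,"ty":-0.8,"tz":0,"rx":0,"ry":0,"rz":0,"hand":-1},{"tx":-0.6,"ty":-0.8,"tz":1,"rx":0,"ry":0,"rz":0,"hand":-1},{"tx":-0.6,"ty":-0.8,"tz":2,"rx":0,"ry":0,"rz":0,"hand":-1},{"tx":-0.6,"ty":-0.8,"tz":2,"rx":0,"ry":0,"rz":0,"hand":-1},{"tx":-0.6,"ty":-0.8,"tz":2,"rx":0,"ry":0,"rz":0,"hand":-1}]'
```

```text
clock: 7.6
position: [0.5303, 0.2966, 0.068]
tcp_rot: [0.0, 0.775, 0.633, 0.002]
force: [-3.4, -1.0, 12.3]
finger_gap: 0.0257
gripper_force: 25.0
```

```bash
cat > rel.py <<'E'
from h import *
import sys
np.seterr(all="ignore")
def rel(name,dz):
    snap("wrist",name);c=load(name);im=np.load(f"pics/{name}.npy").astype(float);b,g,r=im[...,0],im[...,1],im[...,2]
    Rt=rot();p=np.array(sense()["position"])
    def tl(u,v,z): return (Rt.T@(at_z(c,u,v,z)-p)*1e3)[:2]
    sat=(r>60)&(r-b>40); yel=sat&(g/r>.66); org=sat&(g/r<.6)
    w=np.zeros_like(yel); w[120:228,205:310]=1
    ys,xs=np.where(yel&w); P=np.array([tl(x,y,.045) for x,y in zip(xs,ys)])
    xm=np.percentile(P[:,0],99.5);lo,hi=np.percentile(P[:,1],[.5,99.5])
    out=np.array([xm-20.5,(lo+hi)/2])
    # orange body: columns extents; front bottom edge row; yaw via rows
    w[:]=0;w[190:290,215:300]=1; ys,xs=np.where(org&w); top=ys.min()
    row=[ (xs[ys==y].min(),xs[ys==y].max()) for y in range(top,top+30)]
    print("org rows",top,row[0],row[1],row[2],row[8],row[16],row[20],"bottom",ys.max())
    l,h=np.array(row[18:26]).mean(0); zt=p[2]+dz
    a=tl(l-.5,top+22,zt);bb=tl(h+.5,top+22,zt)
    f=tl(256,top-.5,zt-.034); nb=tl(256,ys.max()+.5,zt)
    print("width",bb[1]-a[1],"plug y",(a[1]+bb[1])/2,"front",f[0],"back(top)",nb[0],"plug x",f[0]-18)
    print("outline",out,"width",hi-lo,"-> shift outline-plug:",out-[f[0]-18,(a[1]+bb[1])/2], "pos",p.round(4), sense()["force"].round(1))
E
python3 -c "
from rel import *
rel('w4',.0225)"
```

```text
org rows 201 (np.int64(235), np.int64(276)) (np.int64(235), np.int64(277)) (np.int64(234), np.int64(278)) (np.int64(233), np.int64(279)) (np.int64(231), np.int64(281)) (np.int64(230), np.int64(282)) bottom 283
width 25.810838093834516 plug y 0.7035194952828014 front 16.600814889539876 back(top) -17.647537127564583 plug x -1.3991851104601238
outline [0.33926201 2.82477371] width 36.06764673735831 -> shift outline-plug: [1.73844712 2.12125422] pos [0.5303 0.2966 0.068 ] [-3.  -1.3 12.7]
```

```bash
python3 -m inch '[{"tx":0,"ty":0,"tz":-8,"rx":0,"ry":0,"rz":0,"hand":-1},{"tx":0,"ty":0,"tz":-8,"rx":0,"ry":0,"rz":0,"hand":-1},{"tx":0,"ty":0,"tz":-8,"rx":0,"ry":0,"rz":0,"hand":-1},{"tx":0,"ty":0,"tz":-8,"rx":0,"ry":0,"rz":0,"hand":-1}]';python3 -c "
from rel import *
rel('w5',.0225);print(rot().round(3))
im=np.load('pics/w5.npy')[180:300,195:315];cv2.imwrite('pics/w5c.png',cv2.resize(im,None,fx=5,fy=5,interpolation=cv2.INTER_CUBIC))"
```

```text
clock: 7.98
position: [0.5288, 0.2958, 0.0708]
tcp_rot: [-0.0, 0.775, 0.632, -0.001]
force: [-0.3, 0.5, -0.5]
finger_gap: 0.0258
gripper_force: 25.0
org rows 201 (np.int64(235), np.int64(276)) (np.int64(235), np.int64(277)) (np.int64(234), np.int64(277)) (np.int64(233), np.int64(279)) (np.int64(231), np.int64(281)) (np.int64(230), np.int64(282)) bottom 283
width 25.835165892547245 plug y 0.791308134210257 front 16.6142689363774 back(top) -17.741577623175374 plug x -1.3857310636226003
outline [1.6713126  3.58030578] width 37.267968940055916 -> shift outline-plug: [3.05704366 2.78899764] pos [0.5287 0.2958 0.0706] [ 0.7  0.2 -1.1]
[[ 0.2    0.98  -0.002]
 [ 0.98  -0.2   -0.001]
 [-0.001 -0.001 -1.   ]]
```

View pics/w5c.png

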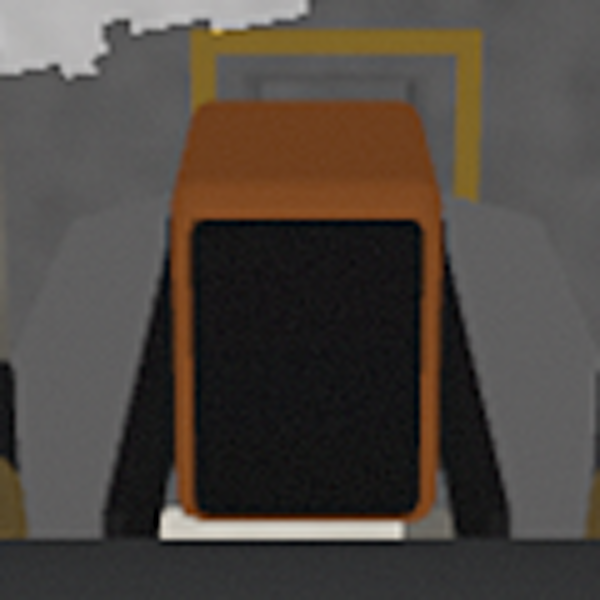

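The crop shows the outline spanning columns 191–482 (centre 336), with the plug centred at 308. The plug is about 3 mm left and about 2 mm short, so I'll correct and recheck numerically.

```bash
python3 -m inch '[{"tx":2.1,"ty":3,"tz":0,"rx":0,"ry":0,"rz":0,"hand":-1},{"tx":2.1,"ty":3,"tz":0,"rx":0,"ry":0,"rz":0,"hand":-1},{"tx":2.1,"ty":3,"tz":0,"rx":0,"ry":0,"rz":0,"hand":-1},{"tx":2.1,"ty":3,"tz":0,"rx":0,"ry":0,"rz":0,"hand":-1},{"tx":2.1,"ty":3,"tz":0,"rx":0,"ry":0,"rz":0,"hand":-1},{"tx":2.1,"ty":3,"tz":0,"rx":0,"ry":0,"rz":0,"hand":-1}]';python3 -c "
from rel import *
rel('w6',.0225);rel('w7',.0225)"
```

```text
clock: 8.53
position: [0.5326, 0.2974, 0.0717]
tcp_rot: [-0.0, 0.775, 0.632, -0.0]
force: [-0.2, 0.8, -0.6]
finger_gap: 0.026
gripper_force: 25.0
org rows 201 (np.int64(235), np.int64(276)) (np.int64(235), np.int64(277)) (np.int64(234), np.int64(277)) (np.int64(233), np.int64(279)) (np.int64(231), np.int64(281)) (np.int64(230), np.int64(282)) bottom 283
width 25.792268375310872 plug y 0.6831865129097441 front 16.60320321923032 back(top) -17.657486661125866 plug x -1.3967967807696802
outline [-0.49938137  0.97106686] width 35.7500237739347 -> shift outline-plug: [0.89741541 0.28788035] pos [0.5326 0.2974 0.0718] [ 0.6  0.3 -1.7]
org rows 201 (np.int64(235), np.int64(276)) (np.int64(235), np.int64(277)) (np.int64(234), np.int64(277)) (np.int64(233), np.int64(279)) (np.int64(231), np.int64(281)) (np.int64(230), np.int64(282)) bottom 283
width 25.798645745746754 plug y 0.6876892196924471 front 16.609758779678216 back(top) -17.66267509457055 plug x -1.3902412203217835
outline [-0.49275343  0.97236548] width 35.74505724446023 -> shift outline-plug: [0.89748779 0.28467626] pos [0.5326 0.2974 0.0718] [-0.6 -0.2 -1.6]
```

```bash
python3 -m inch '[{"tx":0.5,"ty":0.3,"tz":2,"rx":0,"ry":0,"rz":0,"hand":-1},{"tx":0.5,"ty":0.3,"tz":4,"rx":0,"ry":0,"rz":0,"hand":-1},{"tx":0.5,"ty":0.3,"tz":6,"rx":0,"ry":0,"rz":0,"hand":-1},{"tx":0.5,"ty":0.3,"tz":8,"rx":0,"ry":0,"rz":0,"hand":-1},{"tx":0.5,"ty":0.3,"tz":9,"rx":0,"ry":0,"rz":0,"hand":-1},{"tx":0.5,"ty":0.3,"tz":9,"rx":0,"ry":0,"rz":0,"hand":-1}]'
```

```text
clock: 9.13
position: [0.5334, 0.2981, 0.0678]
tcp_rot: [0.0, 0.775, 0.633, 0.001]
force: [-6.8, -3.2, 16.4]
finger_gap: 0.026
gripper_force: 25.0
```

```bash
python3 -m inch '[{"tx":0,"ty":0,"tz":-2,"rx":0,"ry":0,"rz":0,"hand":-1},{"tx":-1,"ty":-0.6,"tz":-2,"rx":0,"ry":0,"rz":0,"hand":-1},{"tx":-2,"ty":-1.2,"tz":-2,"rx":0,"ry":0,"rz":0,"hand":-1},{"tx":-2,"ty":-1.2,"tz":-2,"rx":0,"ry":0,"rz":0,"hand":-1},{"tx":-2,"ty":-1.2,"tz":-2,"rx":0,"ry":0,"rz":0,"hand":-1}]'; python3 -c "
from rel import *
rel('w8',.0268)"
```

```text
clock: 9.55
position: [0.5332, 0.2978, 0.0679]
tcp_rot: [0.0, 0.775, 0.632, 0.004]
force: [-0.1, 0.9, 7.0]
finger_gap: 0.0259
gripper_force: 25.0
org rows 200 (np.int64(271), np.int64(274)) (np.int64(235), np.int64(276)) (np.int64(235), np.int64(277)) (np.int64(233), np.int64(279)) (np.int64(231), np.int64(281)) (np.int64(230), np.int64(282)) bottom 283
width 24.967755171682967 plug y 0.677999070829256 front 18.248932696438587 back(top) -15.35290197322572 plug x 0.24893269643858673
outline [-1.57372044  0.16213262] width 35.739591462114674 -> shift outline-plug: [-1.82265313 -0.51586646] pos [0.5332 0.2978 0.0679] [-0.1  1.5  6.4]
```

```bash
python3 -m inch '[{"tx":0,"ty":0,"tz":-5,"rx":0,"ry":0,"rz":0,"hand":-1},{"tx":0,"ty":0,"tz":-5,"rx":0,"ry":0,"rz":0,"hand":-1},{"tx":0,"ty":0,"tz":-5,"rx":0,"ry":0,"rz":0,"hand":-1},{"tx":0,"ty":0,"tz":-5,"rx":0,"ry":0,"rz":0,"hand":-1},{"tx":0,"ty":0,"tz":-5,"rx":0,"ry":0,"rz":0,"hand":-1}]'; python3 -c "
from rel import *
rel('w9',.0268)"
```

```text
clock: 10.02
position: [0.5309, 0.2958, 0.0688]
tcp_rot: [-0.0, 0.775, 0.632, -0.001]
force: [1.3, 0.6, -0.0]
finger_gap: 0.0259
gripper_force: 25.0
org rows 201 (np.int64(235), np.int64(276)) (np.int64(235), np.int64(277)) (np.int64(234), np.int64(277)) (np.int64(233), np.int64(279)) (np.int64(231), np.int64(281)) (np.int64(230), np.int64(282)) bottom 283
width 25.071999138597185 plug y 0.6472151723999842 front 17.695036689026193 back(top) -15.377814774247176 plug x -0.30496331097380747
outline [1.35768286 2.06369958] width 35.785884146958985 -> shift outline-plug: [1.66264617 1.41648441] pos [0.531  0.2959 0.0689] [ 0.3  0.5 -0.8]
```

```bash
python3 -m inch '[{"tx":1.3,"ty":1.4,"tz":-1,"rx":0,"ry":0,"rz":0,"hand":-1},{"tx":1.3,"ty":1.4,"tz":-1,"rx":0,"ry":0,"rz":0,"hand":-1},{"tx":1.3,"ty":1.4,"tz":-1,"rx":0,"ry":0,"rz":0,"hand":-1},{"tx":1.3,"ty":1.4,"tz":2,"rx":0,"ry":0,"rz":0,"hand":-1},{"tx":1.3,"ty":1.4,"tz":4,"rx":0,"ry":0,"rz":0,"hand":-1},{"tx":1.3,"ty":1.4,"tz":4,"rx":0,"ry":0,"rz":0,"hand":-1},{"tx":1.3,"ty":1.4,"tz":4,"rx":0,"ry":0,"rz":0,"hand":-1}]'
```

```text
clock: 10.65
position: [0.5336, 0.2974, 0.0679]
tcp_rot: [0.0, 0.775, 0.632, 0.001]
force: [-1.6, -1.1, 7.5]
finger_gap: 0.026
gripper_force: 25.0
```

```bash
python3 -m inch '[{"tx":0,"ty":0,"tz":-5,"rx":0,"ry":0,"rz":0,"hand":-1},{"tx":-1.4,"ty":-0.5,"tz":-5,"rx":0,"ry":0,"rz":0,"hand":-1},{"tx":-1.4,"ty":-0.5,"tz":-5,"rx":0,"ry":0,"rz":0,"hand":-1},{"tx":-1.4,"ty":-0.5,"tz":-5,"rx":0,"ry":0,"rz":0,"hand":-1},{"tx":-1.4,"ty":-0.5,"tz":-2,"rx":0,"ry":0,"rz":0,"hand":-1},{"tx":-1.4,"ty":-0.5,"tz":0,"rx":0,"ry":0,"rz":0,"hand":-1},{"tx":-1.4,"ty":-0.5,"tz":0,"rx":0,"ry":0,"rz":0,"hand":-1},{"tx":-1.4,"ty":-0.5,"tz":0,"rx":0,"ry":0,"rz":0,"hand":-1}]'
```

```text
clock: 11.32
position: [0.5319, 0.2957, 0.065]
tcp_rot: [-0.0, 0.775, 0.632, -0.001]
force: [-1.2, -0.4, -1.3]
finger_gap: 0.0259
gripper_force: 25.0
```

It has dropped into the hole with no force. I'll press on down to home (TCP about 0.052).

```bash
python3 -m inch '[{"tx":0,"ty":0,"tz":3,"rx":0,"ry":0,"rz":0,"hand":-1},{"tx":0,"ty":0,"tz":6,"rx":0,"ry":0,"rz":0,"hand":-1},{"tx":0,"ty":0,"tz":9,"rx":0,"ry":0,"rz":0,"hand":-1},{"tx":0,"ty":0,"tz":12,"rx":0,"ry":0,"rz":0,"hand":-1},{"tx":0,"ty":0,"tz":15,"rx":0,"ry":0,"rz":0,"hand":-1},{"tx":0,"ty":0,"tz":16,"rx":0,"ry":0,"rz":0,"hand":-1},{"tx":0,"ty":0,"tz":16,"rx":0,"ry":0,"rz":0,"hand":-1}]'
```

```text
clock: 11.9
position: [0.5322, 0.2959, 0.0521]
tcp_rot: [0.0, 0.775, 0.632, 0.0]
force: [-4.1, -1.5, 8.7]
finger_gap: 0.0256
gripper_force: 25.0
```

```bash
python3 -m inch '[{"tx":0,"ty":0,"tz":2,"rx":0,"ry":0,"rz":0,"hand":-1},{"tx":0,"ty":0,"tz":4,"rx":0,"ry":0,"rz":0,"hand":-1},{"tx":0,"ty":0,"tz":4,"rx":0,"ry":0,"rz":0,"hand":-1}]'; python3 -m inch '[{"tx":0,"ty":0,"tz":-6,"rx":0,"ry":0,"rz":0,"hand":-1},{"tx":0,"ty":0,"tz":-6,"rx":0,"ry":0,"rz":0,"hand":0},{"tx":0,"ty":0,"tz":-6,"rx":0,"ry":0,"rz":0,"hand":0},{"tx":0,"ty":0,"tz":-6,"rx":0,"ry":0,"rz":0,"hand":0},{"tx":0,"ty":0,"tz":-6,"rx":0,"ry":0,"rz":0,"hand":0},{"tx":0,"ty":0,"tz":-40,"rx":0,"ry":0,"rz":0,"hand":0},{"tx":0,"ty":0,"tz":-80,"rx":0,"ry":0,"rz":0,"hand":0},{"tx":0,"ty":0,"tz":-120,"rx":0,"ry":0,"rz":0,"hand":0},{"tx":-40,"ty":0,"tz":-150,"rx":0,"ry":0,"rz":0,"hand":0},{"tx":-80,"ty":0,"tz":-150,"rx":0,"ry":0,"rz":0,"hand":0},{"tx":-80,"ty":0,"tz":-150,"rx":0,"ry":0,"rz":0,"hand":0},{"tx":-80,"ty":0,"tz":-150,"rx":0,"ry":0,"rz":0,"hand":0}]'
python3 -c "
from h import *
snap('wrist','w10');print(rot().round(3))
c=load('w10');im=np.load('pics/w10.npy').astype(float);b,g,r=im[...,0],im[...,1],im[...,2]
m=(r>60)&(r-b>40)&(g/r<.6); u,v=proj(c,[.533,.296,.09]);print(u,v)
yy,xx=np.mgrid[:384,:512]; m&=(abs(xx-u)<40)&(abs(yy-v)<45); print(m.sum(),xx[m].min(),xx[m].max(),yy[m].min(),yy[m].max())
for z in (.079,.095): print(z,[at_z(c,x,yy[m].min(),z).round(4)[:2] for x in (xx[m].min(),xx[m].max())],[at_z(c,x,yy[m].max(),z).round(4)[:2] for x in (xx[m].min(),xx[m].max())])
"
```

```text
clock: 12.15
position: [0.5322, 0.2959, 0.0521]
tcp_rot: [0.0, 0.775, 0.633, 0.001]
force: [-9.6, -4.5, 22.1]
finger_gap: 0.0259
gripper_force: 25.0
clock: 13.15
position: [0.5164, 0.2158, 0.1962]
tcp_rot: [0.0, 0.776, 0.631, 0.0]
force: [-0.5, -0.0, 0.4]
finger_gap: 0.0469
gripper_force: 0.0
[[ 0.202  0.979 -0.001]
 [ 0.979 -0.202  0.001]
 [ 0.    -0.001 -1.   ]]
254.9604420019337 92.41897822474112
166 241 271 71 114
0.079 [array([0.5253, 0.3156]), array([0.5495, 0.3105])] [array([0.5179, 0.2818]), array([0.5429, 0.2767])]
0.095 [array([0.5255, 0.3136]), array([0.5485, 0.3089])] [array([0.5186, 0.2817]), array([0.5422, 0.2768])]<string>:5: RuntimeWarning: divide by zero encountered in divide
<string>:5: RuntimeWarning: invalid value encountered in divide
```

The plug is home: it stopped hard at 0.0521 under 22 N and stayed put after release. Next I'll go over the guard bar.

```bash
python3 -m inch '[{"tx":-40,"ty":4,"tz":-30,"rx":0,"ry":0,"rz":-100,"hand":0},{"tx":-80,"ty":8,"tz":-30,"rx":0,"ry":0,"rz":-100,"hand":0},{"tx":-120,"ty":12,"tz":-30,"rx":0,"ry":0,"rz":-100,"hand":0},{"tx":-160,"ty":16,"tz":-30,"rx":0,"ry":0,"rz":-100,"hand":0},{"tx":-200,"ty":20,"tz":-30,"rx":0,"ry":0,"rz":-100,"hand":0},{"tx":-226,"ty":20,"tz":-30,"rx":0,"ry":0,"rz":-100,"hand":0},{"tx":-226,"ty":20,"tz":-30,"rx":0,"ry":0,"rz":-100,"hand":0},{"tx":-226,"ty":20,"tz":-30,"rx":0,"ry":0,"rz":-100,"hand":0},{"tx":-226,"ty":20,"tz":-30,"rx":0,"ry":0,"rz":-100,"hand":0},{"tx":-226,"ty":20,"tz":-30,"rx":0,"ry":0,"rz":-100,"hand":0},{"tx":-226,"ty":20,"tz":-30,"rx":0,"ry":0,"rz":-100,"hand":0},{"tx":-226,"ty":20,"tz":-30,"rx":0,"ry":0,"rz":-100,"hand":0},{"tx":-226,"ty":20,"tz":-30,"rx":0,"ry":0,"rz":-100,"hand":0},{"tx":-226,"ty":20,"tz":-30,"rx":0,"ry":0,"rz":-100,"hand":0},{"tx":-226,"ty":20,"tz":-30,"rx":0,"ry":0,"rz":-100,"hand":0},{"tx":-226,"ty":20,"tz":-30,"rx":0,"ry":0,"rz":-100,"hand":0},{"tx":-226,"ty":20,"tz":-30,"rx":0,"ry":0,"rz":-100,"hand":0}]'
python3 -c "
from h import *
snap('wrist','w11',scale=1.5);print(rot().round(3),sense()['joints'].round(2))"
```

```text
clock: 14.62
position: [0.4908, -0.007, 0.2243]
tcp_rot: [-0.001, 0.014, 1.0, 0.0]
force: [-0.8, -0.3, 0.0]
finger_gap: 0.0467
gripper_force: 0.0
[[-1.     0.027 -0.002]
 [ 0.027  1.     0.001]
 [ 0.002  0.001 -1.   ]] [-0.13 -0.05  1.47  0.    1.72 -1.67]
```

View pics/w11.png

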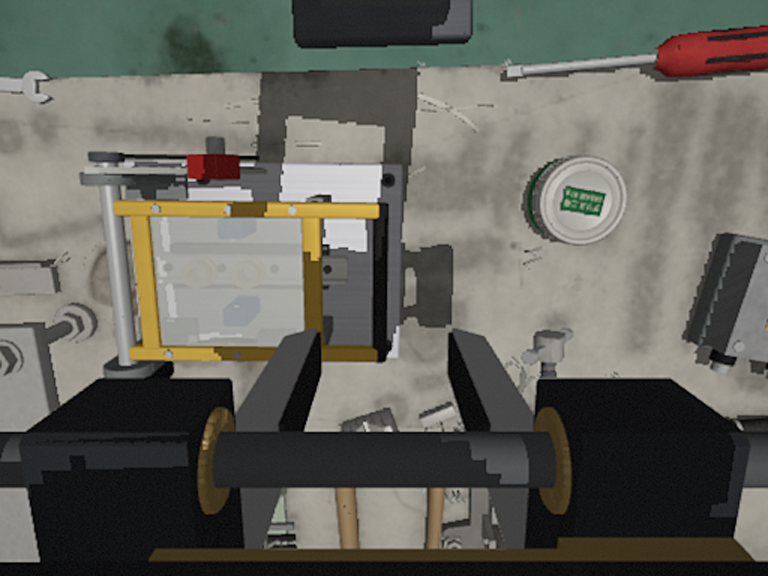

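Wrist view (1.5x): the bar runs (382,205)–(383,360), the hinge rod (110,185)–(125,365), and the red index block is at (188–240, 155–178). I'll compute the bar and hinge, and fit the index angle with a block model.

```bash
cat > idx.py <<'E'
from h import *
from scipy.optimize import minimize, differential_evolution
def redmask(name):
    im=np.load(f"pics/{name}.npy").astype(float);b,g,r=im[...,0],im[...,1],im[...,2]
    return (r>90)&(g<.35*r)&(b<.4*r)
def block(th,H,ey,ex,x0,tk,rl=98,rh=123,w=14):
    er=np.cos(th)*ey+np.sin(th)*np.array([0,0,1.]);et=-np.sin(th)*ey+np.cos(th)*np.array([0,0,1.])
    return [H+(x0+s*tk/2)*ex+r*er+t*et for r in(rl/1e3,rh/1e3) for t in(-w/2e3,w/2e3) for s in(-1,1)]
def render(c,pts,K=4):
    P=np.array([proj(c,p) for p in pts]); h=cv2.convexHull(((P+.5)*K).astype(np.float32)).round().astype(np.int32)
    m=np.zeros((384*K,512*K),np.uint8);cv2.fillConvexPoly(m,h,255)
    return cv2.resize(m,(512,384),interpolation=cv2.INTER_AREA)/255.
E
python3 - <<'E'
from idx import *
c=load("w11"); f=lambda x,y,z=.078: at_z(c,(x+.5)/1.5-.5,(y+.5)/1.5-.5,z)
b0,b1=f(382,205),f(383,360);h0,h1=f(110,185),f(125,365)
print("bar",b0,b1,np.linalg.norm(b1-b0));print("hinge",h0,h1)
# refine bar: dark columns along rows
g=np.load("pics/w11.npy").astype(int).max(2)
pts=[]
for y in range(150,228,6):
    d=np.where(g[y,244:264]<45)[0]
    if len(d): pts.append((y,244+d.min(),244+d.max()))
print(pts)
for n in("w11","scene0"):
    m=redmask(n);nn,l,st,ce=cv2.connectedComponentsWithStats(m.astype(np.uint8));print(n,[(s.tolist()) for s in st[1:] if s[4]>15])
print(delta([(b0[0]+b1[0])/2,(b0[1]+b1[1])/2,.2]))
E
```

```text
bar [ 0.44622007 -0.00759121  0.078     ] [ 0.54983346 -0.0097551   0.078     ] 0.10363598312868591
hinge [ 0.42937226 -0.17712696  0.078     ] [ 0.54878289 -0.18472464  0.078     ]
[(150, np.int64(249), np.int64(258)), (156, np.int64(249), np.int64(258)), (162, np.int64(249), np.int64(258)), (168, np.int64(249), np.int64(257)), (174, np.int64(249), np.int64(257)), (180, np.int64(249), np.int64(257)), (186, np.int64(249), np.int64(257)), (192, np.int64(249), np.int64(257)), (198, np.int64(249), np.int64(257)), (204, np.int64(249), np.int64(257)), (210, np.int64(249), np.int64(257)), (216, np.int64(249), np.int64(257)), (222, np.int64(249), np.int64(257))]
w11 [[438, 17, 74, 32, 1469], [124, 103, 13, 17, 173]]
scene0 [[457, 164, 16, 8, 49], [259, 187, 10, 11, 50], [136, 195, 29, 18, 205]]
[-7.4 -1.3 24.5]
```

```bash
cat >> idx.py <<'E'
def redmask(name):
    im=np.load(f"pics/{name}.npy").astype(float);b,g,r=im[...,0],im[...,1],im[...,2]
    return (r>60)&(g<.5*r)&(b<.55*r)
def fit(names,wins,H,yaw,verbose=True):
    ex=np.array([np.cos(yaw),np.sin(yaw),0]);ey=np.array([-np.sin(yaw),np.cos(yaw),0])
    D=[]
    for n,w in zip(names,wins):
        m=redmask(n);k=np.zeros_like(m);k[w[1]:w[3],w[0]:w[2]]=1;D.append((load(n),(m&k).astype(float),w))
    def cost(p,parts=False):
        o=[]
        for c,m,w in D:
            q=render(c,block(p[0],H,ey,ex,p[1],p[2]));q=q[w[1]:w[3],w[0]:w[2]];mm=m[w[1]:w[3],w[0]:w[2]]
            o.append(np.abs(q-mm).sum()/mm.sum())
        return o if parts else sum(o)
    r=differential_evolution(cost,[(.4,.85),(-.11,-.02),(.006,.02)],seed=1,maxiter=40,popsize=12,tol=1e-4)
    if verbose: print(names,"th,x0,tk",r.x.round(4),"cost",np.round(cost(r.x,True),3),[d[1].sum() for d in D])
    return r.x
E
python3 - <<'E'
from idx import *
for n,w in(("w11",(110,90,180,135)),("scene0",(245,175,285,210))):
    m=redmask(n)[w[1]:w[3],w[0]:w[2]];ys,xs=np.where(m);print(n,len(ys),xs.min()+w[0],xs.max()+w[0],ys.min()+w[1],ys.max()+w[1])
yaw=np.radians(-2.2);H=np.array([.49,-.181,.078])
fit(["w11"],[(110,90,180,135)],H,yaw);fit(["scene0"],[(245,175,285,210)],H,yaw)
fit(["w11","scene0"],[(110,90,180,135),(245,175,285,210)],H,yaw)
c=load("w11");print([at_z(c,253.4,v,.078).round(4) for v in(137,240)], proj(load("scene0"),H+[-.06,0,0]))
E
```

```text
w11 560 124 159 103 119
scene0 56 259 268 187 197
['w11'] th,x0,tk [ 0.6516 -0.0726  0.011 ] cost [0.096] [np.float64(560.0)]
['scene0'] th,x0,tk [ 0.595  -0.0658  0.0062] cost [0.461] [np.float64(56.0)]
['w11', 'scene0'] th,x0,tk [ 0.654  -0.0725  0.0107] cost [0.099 0.569] [np.float64(560.0), np.float64(56.0)]
[array([ 0.4467, -0.0086,  0.078 ]), array([ 0.55  , -0.0116,  0.078 ])] (np.float64(296.905915109052), np.float64(225.20542232806017))
```

```bash
python3 -m inch '[{"tx":-6,"ty":-3,"tz":20,"rx":0,"ry":0,"rz":0,"hand":-0.5},{"tx":-6,"ty":-3,"tz":50,"rx":0,"ry":0,"rz":0,"hand":-0.5},{"tx":-6,"ty":-3,"tz":80,"rx":0,"ry":0,"rz":0,"hand":-0.5},{"tx":-6,"ty":-3,"tz":100,"rx":0,"ry":0,"rz":0,"hand":-0.5},{"tx":-6,"ty":-3,"tz":100,"rx":0,"ry":0,"rz":0,"hand":-0.5},{"tx":-6,"ty":-3,"tz":100,"rx":0,"ry":0,"rz":0,"hand":-0.5},{"tx":-6,"ty":-3,"tz":100,"rx":0,"ry":0,"rz":0,"hand":-0.5}]'
python3 - <<'E'
from idx import *
snap("wrist","w12"); c=load("w12");g=np.load("pics/w12.npy").astype(int).max(2)
for p in([.46,-.01,.078],[.48,-.01,.078],[.5,-.01,.078]): print(np.round(proj(c,p),1))
v0=int(proj(c,[.465,-.01,.078])[1])
for y in (v0-8,v0,v0+8): 
    print(y,''.join('#' if a<45 else '.' for a in g[y,215:300]))
    d=215+np.where(g[y,215:300]<45)[0]; print(d.min(),d.max(),at_z(c,np.median(d),y,.078).round(4))
s=sense();print(s["position"],rot()[:,1].round(3))
m=redmask("w12");nn,l,st,ce=cv2.connectedComponentsWithStats(m.astype(np.uint8));print([(q.tolist()) for q in st[1:] if q[4]>60])
E
```

```text
clock: 15.25
position: [0.4975, -0.0111, 0.1271]
tcp_rot: [0.001, 0.014, 1.0, -0.0]
force: [0.2, 0.2, -0.3]
finger_gap: 0.0238
gripper_force: 0.0
[256.8 156. ]
[257.5 185.2]
[258.2 213.2]
155 .....................................##############..................................
252 265 [ 0.4594 -0.0088  0.078 ]
163 .....................................#############...................................
252 264 [ 0.4647 -0.0093  0.078 ]
171 .....................................#############...................................
252 264 [ 0.4702 -0.0094  0.078 ]
[ 0.49793025 -0.01117449  0.12780009] [ 0.027  1.    -0.   ]
[[51, 78, 57, 30, 1523]]
```

```bash
python3 -m inch '[{"tx":0,"ty":0.8,"tz":25,"rx":0,"ry":0,"rz":0,"hand":-0.5},{"tx":0,"ty":0.8,"tz":50,"rx":0,"ry":0,"rz":0,"hand":-0.5},{"tx":0,"ty":0.8,"tz":65,"rx":0,"ry":0,"rz":0,"hand":-0.5},{"tx":0,"ty":0.8,"tz":68,"rx":0,"ry":0,"rz":0,"hand":-0.5},{"tx":0,"ty":0.8,"tz":68,"rx":0,"ry":0,"rz":0,"hand":-0.5},{"tx":0,"ty":0.8,"tz":68,"rx":0,"ry":0,"rz":0,"hand":-0.5}]'
python3 - <<'E'
from idx import *
snap("wrist","w13")
for n in("w12","w13"):
    m=redmask(n);nn,l,st,ce=cv2.connectedComponentsWithStats(m.astype(np.uint8));q=max(st[1:],key=lambda q:q[4]);x,y,w,h,_=q;win=(max(x-12,0),max(y-12,0),x+w+12,y+h+12);print(q)
    for yaw in(-1.7,-2.5):
        fit([n],[win],np.array([.498,-.1803,.078]),np.radians(yaw))
E
```

```text
clock: 15.8
position: [0.4981, -0.0105, 0.0598]
tcp_rot: [0.002, 0.014, 1.0, -0.0]
force: [0.3, 0.0, -0.4]
finger_gap: 0.0232
gripper_force: 0.0
[  51   78   57   30 1523]
['w12'] th,x0,tk [ 0.6524 -0.0796  0.0111] cost [0.082] [np.float64(1523.0)]
['w12'] th,x0,tk [ 0.6568 -0.0808  0.0113] cost [0.086] [np.float64(1523.0)]Traceback (most recent call last):
  File "<stdin>", line 4, in <module>
ValueError: max() iterable argument is empty
```

```bash
python3 -m inch '[{"tx":0,"ty":0,"tz":0,"rx":0,"ry":0,"rz":0,"hand":-1},{"tx":0,"ty":0,"tz":0,"rx":0,"ry":0,"rz":0,"hand":-1},{"tx":0,"ty":0,"tz":0,"rx":0,"ry":0,"rz":0,"hand":-1},{"tx":0,"ty":0,"tz":0,"rx":0,"ry":0,"rz":0,"hand":-1},{"tx":0,"ty":0,"tz":0,"rx":0,"ry":0,"rz":0,"hand":-1},{"tx":0,"ty":0,"tz":0,"rx":0,"ry":0,"rz":0,"hand":-1}]' 20; python3 -c "
from h import *
print(sense()['position'],sense()['force'],rot()[:,1])
for t in np.r_[np.linspace(0,.6,13)[1:],.653]: print(round(t,3),round(-170*(1-np.cos(t)),1),round(-170*np.sin(t),1))"
```

```text
clock: 16.35
position: [0.4975, -0.01, 0.059]
tcp_rot: [0.001, 0.013, 1.0, 0.0]
force: [-0.0, 2.1, 5.1]
finger_gap: 0.0092
gripper_force: 20.0
[ 0.49751821 -0.01002073  0.05899832] [-0.04159748  2.09969482  5.14852441] [2.69164618e-02 9.99637484e-01 6.35739351e-04]
0.05 -0.2 -8.5
0.1 -0.8 -17.0
0.15 -1.9 -25.4
0.2 -3.4 -33.8
0.25 -5.3 -42.1
0.3 -7.6 -50.2
0.35 -10.3 -58.3
0.4 -13.4 -66.2
0.45 -16.9 -73.9
0.5 -20.8 -81.5
0.55 -25.1 -88.9
0.6 -29.7 -96.0
0.653 -35.0 -103.3
```

```bash
python3 -m inch '[{"tx":0,"ty":-0.2,"tz":-8.5,"rx":0,"ry":0,"rz":0,"hand":-1},{"tx":0,"ty":-0.8,"tz":-17,"rx":0,"ry":0,"rz":0,"hand":-1},{"tx":0,"ty":-1.9,"tz":-25.4,"rx":0,"ry":0,"rz":0,"hand":-1},{"tx":0,"ty":-3.4,"tz":-33.8,"rx":0,"ry":0,"rz":0,"hand":-1},{"tx":0,"ty":-5.3,"tz":-42.1,"rx":0,"ry":0,"rz":0,"hand":-1},{"tx":0,"ty":-7.6,"tz":-50.2,"rx":0,"ry":0,"rz":0,"hand":-1},{"tx":0,"ty":-10.3,"tz":-58.3,"rx":0,"ry":0,"rz":0,"hand":-1},{"tx":0,"ty":-13.4,"tz":-66.2,"rx":0,"ry":0,"rz":0,"hand":-1},{"tx":0,"ty":-16.9,"tz":-73.9,"rx":0,"ry":0,"rz":0,"hand":-1},{"tx":0,"ty":-20.8,"tz":-81.5,"rx":0,"ry":0,"rz":0,"hand":-1},{"tx":0,"ty":-25.1,"tz":-88.9,"rx":0,"ry":0,"rz":0,"hand":-1},{"tx":0,"ty":-29.7,"tz":-96,"rx":0,"ry":0,"rz":0,"hand":-1},{"tx":0,"ty":-29.7,"tz":-96,"rx":0,"ry":0,"rz":0,"hand":-1},{"tx":0,"ty":-29.7,"tz":-96,"rx":0,"ry":0,"rz":0,"hand":-1},{"tx":0,"ty":-29.7,"tz":-96,"rx":0,"ry":0,"rz":0,"hand":-1}]'
python3 - <<'E'
from idx import *
p=np.array(sense()["position"]);print(p,"theta",np.arcsin((p[2]+.019-.078)/.17),np.arctan2(p[2]+.019-.078,p[1]+.1803))
snap("wrist","w14");snap("scene","s2")
for n in("w14","s2"):
    m=redmask(n);nn,l,st,ce=cv2.connectedComponentsWithStats(m.astype(np.uint8));print(n,[q.tolist() for q in st[1:] if q[4]>30])
print(sense()["force"])
E
```

```text
clock: 17.6
position: [0.4964, -0.0379, 0.1551]
tcp_rot: [0.001, 0.013, 1.0, 0.002]
force: [3.0, 7.8, 3.4]
finger_gap: 0.0092
gripper_force: 20.0
[ 0.49639055 -0.03792202  0.15509428] theta 0.6007489920091176 0.5936972965076716
w14 [[131, 85, 50, 24, 1144]]
s2 [[170, 150, 13, 13, 87], [457, 163, 17, 9, 58], [259, 186, 11, 12, 61], [136, 195, 29, 18, 237]]
[2.20921032 6.24015117 1.79591595]
```

```bash
python3 - <<'E'
from idx import *
for y in(-.178,-.1803):
    for n,w in(("w12",(39,66,120,120)),("w14",(119,73,193,121)),("w11",(110,90,180,135))):
        fit([n],[w],np.array([.498,y,.078]),np.radians(-2))
c=load("w14");V=np.array(c["view"]);cam=-V[:3,:3].T@V[:3,3];print("cam",cam)
yaw=np.radians(-2);ex=np.array([np.cos(yaw),np.sin(yaw),0]);ey=np.array([-np.sin(yaw),np.cos(yaw),0])
for xo in(-.075,-.085,-.095):
  print(xo,[np.round(proj(c,np.array([.498,-.179,.078])+xo*ex+r*(np.cos(.6)*ey+np.sin(.6)*np.array([0,0,1]))),1) for r in(.04,.06,.08,.094)])
im=np.load("pics/w14.npy")[60:125,60:190];g=im.astype(int).max(2)
red=redmask("w14")[60:125,60:190]
ch=" .:-=+*%"[::-1]
for y in range(0,65,2): print(60+y,''.join('R' if red[y,x] else ch[min(7,g[y,x]//32)] for x in range(130)))
E
```

```text
['w12'] th,x0,tk [ 0.6722 -0.0799  0.0111] cost [0.08] [np.float64(1523.0)]
['w14'] th,x0,tk [ 0.6822 -0.0798  0.0112] cost [0.073] [np.float64(1144.0)]
['w11'] th,x0,tk [ 0.684  -0.0801  0.0108] cost [0.088] [np.float64(560.0)]
['w12'] th,x0,tk [ 0.6497 -0.0801  0.0113] cost [0.085] [np.float64(1523.0)]
['w14'] th,x0,tk [ 0.6594 -0.0799  0.0114] cost [0.073] [np.float64(1144.0)]
['w11'] th,x0,tk [ 0.659  -0.0802  0.0109] cost [0.09] [np.float64(560.0)]
cam [ 0.43047036 -0.03745726  0.33293349]
-0.075 [array([ 94.6, 106.9]), array([112.6, 106.9]), array([132.5, 106.8]), array([147.8, 106.8])]
-0.085 [array([93. , 91.2]), array([111.2,  90.3]), array([131.3,  89.4]), array([146.7,  88.7])]
-0.095 [array([91.5, 75.1]), array([109.7,  73.4]), array([130. ,  71.6]), array([145.6,  70.2])]
60 ::::::::::::::::::::::::::::::::::::::::::::::::::::::::::::::::::::::::::::::::::::::::::::::::::::::::::-++++++++++++++++++++++=
62 ----:-:::::::::::::::::::::::::::::::---::::::::::::::::::::::::::::::::::::::::::::::::::::::::::::::::::-++++++++++++++++++++++:
64 --------:::::::::::::::::-:::::::
[... 3430 characters left out ...]
=========================
116 -:---======++----=+************************************=-+***********========+******++============================================
118 ....:----==++::::--+*********************************+==-===+=----=**+==========+=+=+++++++++++++++===============================
120 :...:----==+*::::--+***********************+========+=------------=+%-::::::::...................  :+=====================::-=====
122 :...::---===+-:::-------------=************=--=-=--=-===---=-------+%............................:++=====================+. .:::::
124 :...::----==+=::::-=======-=--+************=-==============--------+*-...........................:+======================+........
```

```bash
python3 - <<'E'
from idx import *
a=np.load("pics/scene0.npy").astype(int);b=np.load("pics/s2.npy").astype(int)
ch="#%*+=-:. "
for n,i in(("scene0",a),("s2",b)):
    g=i.max(2);red=redmask(n);print(n,"cols 250..310")
    for y in range(184,236): print(y,''.join('R' if red[y,x] else('Y' if i[y,x,2]-i[y,x,0]>70 else ch[min(8,g[y,x]//29)]) for x in range(250,310)))
E
```

```text
scene0 cols 250..310
184      =%###=::**+YYYYYYYYYYYYY=. --+-==++.*+++*+             
185    .-%###-        :YYYYYYYYY   :==+-+=+= .%*%+             -
186   -*%###=          .:YYYYYYYYYYYYY+=++*=   ...             =
187  :%###%-. .:RRY    .YYYYYY..YYYYYYYY-++                    .
188 :%###*....YRRRR   .YYYYYY.   .YYYYYYYYY.                  . 
189 %###-    YRRRRRR  YYYYYY.       .YYYYYYYY                :::
190 ###=    YRRRRRRRRYYYYYY   .       .YYYYYY   .           .-::
191 ##=.....YR-.-RRRRRYYYY               .YYYYYYYY          ..-:
192 #=.......:  .RRRRRYYY     ..:::-:      .YYYYYYYY .        ..
193 -.......:+-.:RRRRRRY  .:-++=*=+%=.        YYYYYYYYY         
194 ........:*+=+RRRRRRY :=*=+*=+*=%*:          .YYYYYYYY .     
195 .::......-=YRRRRRR=--*==*=%*=*==*-             .YYYYYYYY    
196 :.:......  YYRRRRR*+=%*=*====%+===:              .YYYYYY YY.
197 :....... YYYYYRR++=%+=*======+%===-                  YYYYYYY
198 Y.::..:.YYYYYY::+*+=*==*======+====                   .YYYYY
199 YYYY-: YYYYYY :+=+*=+==%+==========:                     YYY
200 YYYYYYYYYYYY  =+*=+====+===========
[... 4995 characters left out ...]
      ++++======+++++++*%%*+=*##+++-.-**+===- ===-=-
226                ++++=====++++++++*%%%**%%%++=--***++=-.---=- 
227                   +++===+++++++++=+%%%%%%%%*++*****=-:--==- 
228                     ++==++++++++====+%%%%%%%******==----===:
229                      ++=++++++*+======%%%%%%%*******=---====
230 .                      +===++++=======*%%%%%%%****%%========
231 +:.            ::.     +=====+========**%%%%%%*****========+
232 .*+-.       -::++=:. ::+==============****%%%******========-
233    :+-.      *++=++=:++===============*************=======- 
234     .:+-.      +============++++++===+*************: ====+- 
235       .*+-.   :+===========+-    ++==+*************=:===+-
```

```bash
cat > ptr.py <<'E'
from idx import *
yaw=np.radians(-2);ex=np.array([np.cos(yaw),np.sin(yaw),0]);ey=np.array([-np.sin(yaw),np.cos(yaw),0]);B=np.array([.498,-.180,.078])
def line(name,p0,p1,n=25):
    g=np.load(f"pics/{name}.npy").astype(np.float32).max(2);p0=np.array(p0,float);p1=np.array(p1,float)
    d=(p1-p0)/np.linalg.norm(p1-p0);nn=np.array([-d[1],d[0]]);out=[]
    s=np.linspace(-3,3,25)
    for _ in range(2):
        out=[]
        for t in np.linspace(0,1,n):
            q=p0+t*(p1-p0);P=q+s[:,None]*nn
            v=cv2.remap(g,P[:,0].astype(np.float32)[None],P[:,1].astype(np.float32)[None],cv2.INTER_LINEAR)[0]
            w=np.clip(100-v,0,None);out.append(q+nn*(w*s).sum()/(w.sum()+1e-6))
        out=np.array(out);vx,vy,cx,cy=cv2.fitLine(out.astype(np.float32),cv2.DIST_HUBER,0,.01,.01).ravel()
        c=np.array([cx,cy]);dd=np.array([vx,vy]);p0,p1=c+dd*((p0-c)@dd),c+dd*((p1-c)@dd);nn=np.array([-vy,vx])
    return p0,p1
def pl(c,q,x0):
    w=at_plane(c,q[0],q[1],B+x0*ex,ex)-B; return np.array([w@ey,w[2]])
E
python3 - <<'E'
from ptr import *
c=load("s2")
L0=line("scene0",(265,216.5),(282,226));L1=line("s2",(268,204),(285,222))
print(L0,L1)
m=redmask("s2")
for x0 in(-.08,-.088,-.095):
    A=[pl(c,q,x0) for q in L0];C=[pl(c,q,x0) for q in L1]
    f=lambda a:np.arctan2(*(a[0]-a[1])[::-1])
    d0=A[0]-A[1];d1=C[0]-C[1];t=np.linalg.solve(np.c_[d0,-d1],C[1]-A[1]);I=A[1]+t[0]*d0
    tip=pl(c,(265,200.3),x0);print(x0,"closed",f(A).round(4),"now",f(C).round(4),"diff",(f(C)-f(A)).round(4),"hinge",I*1e3,"tip r",np.linalg.norm(tip-I)*1e3)
    # block fit in scene with this hinge
    H=B+I[0]*ey+[0,0,I[1]]
    best=[]
    from scipy.optimize import minimize
    w=(250,180,275,200);mm=m.astype(float)[w[1]:w[3],w[0]:w[2]].copy();
    mm[186-180:193-180,:][mm[186-180:193-180,:]<0]=0
    # fill screw hole region
    mm[191-180:195-180,260-250:263-250]=1
    xb=x0+.008
    for th in np.arange(.5,.8,.01):
        q=render(c,block(th,H,ey,ex,xb,.011),8)[w[1]:w[3],w[0]:w[2]];best.append((np.abs(q-mm).sum(),round(th,3)))
    print("idx scene",sorted(best)[:4],mm.sum())
E
```

```text
(array([264.87343642, 216.78103052]), array([282.58929283, 224.69143536])) (array([268.38139973, 203.64601046]), array([285.25794851, 221.76047477]))
-0.08 closed -0.0017 now 0.5827 diff 0.5843 hinge [ 3.41067839 -6.46740579] tip r 95.43748174084165
idx scene [(np.float64(22.698039215686276), np.float64(0.65)), (np.float64(24.443137254901963), np.float64(0.64)), (np.float64(24.88235294117647), np.float64(0.66)), (np.float64(27.878431372549024), np.float64(0.63))] 73.0
-0.088 closed -0.0017 now 0.5827 diff 0.5843 hinge [-0.4561621   1.48145225] tip r 94.23337807426945
idx scene [(np.float64(15.63921568627451), np.float64(0.65)), (np.float64(16.67843137254902), np.float64(0.64)), (np.float64(17.454901960784312), np.float64(0.66)), (np.float64(20.070588235294117), np.float64(0.63))] 73.0
-0.095 closed -0.0017 now 0.5827 diff 0.5843 hinge [-3.83964753  8.43670303] tip r 93.17978736601904
idx scene [(np.float64(12.368627450980393), np.float64(0.65)), (np.float64(13.490196078431373), np.float64(0.64)), (np.float64(15.63529411764706), np.float64(0.66)), (np.float64(17.15686274509804), np.float64(0.63))] 73.0
```

```bash
python3 -m inch '[{"tx":0,"ty":-1,"tz":-2.4,"rx":0,"ry":0,"rz":0,"hand":-1},{"tx":0,"ty":-2.4,"tz":-4.8,"rx":0,"ry":0,"rz":0,"hand":-1},{"tx":0,"ty":-4,"tz":-7.2,"rx":0,"ry":0,"rz":0,"hand":-1},{"tx":0,"ty":-5.5,"tz":-9.6,"rx":0,"ry":0,"rz":0,"hand":-1},{"tx":0,"ty":-5.5,"tz":-9.6,"rx":0,"ry":0,"rz":0,"hand":-1},{"tx":0,"ty":-5.5,"tz":-9.6,"rx":0,"ry":0,"rz":0,"hand":-1},{"tx":0,"ty":-5.5,"tz":-9.6,"rx":0,"ry":0,"rz":0,"hand":-1},{"tx":0,"ty":-5.5,"tz":-9.6,"rx":0,"ry":0,"rz":0,"hand":-1}]'
cat > now.py <<'E'
from ptr import *
import sys
n=sys.argv[1];snap("scene",n);c=load(n)
I=np.array([-.0005,.0015])
g=line(n,*[proj(c,B-.088*ex+I[0]*ey+[0,0,I[1]]+r*(np.cos(t)*ey+np.sin(t)*np.array([0,0,1]))) for t in[float(sys.argv[2])] for r in(.08,.02)])
a=[pl(c,q,-.088)-I for q in g];d=a[0]-a[1];print("pointer angle",np.arctan2(d[1],d[0])+.0017,"radial",[np.arctan2(q[1],q[0]).round(4) for q in a],sense()["position"],sense()["force"].round(1))
E
python3 now.py s3 .652
python3 - <<'E'
from idx import *
g=np.load("pics/s3.npy").astype(int).max(2);red=redmask("s3");ch="#%*+=-:. "
for y in range(185,206): print(y,''.join('R' if red[y,x] else ch[min(8,g[y,x]//29)] for x in range(252,290)))
E
```

```text
clock: 18.37
position: [0.4961, -0.0441, 0.1641]
tcp_rot: [0.001, 0.013, 1.0, 0.001]
force: [2.7, 6.0, 2.6]
finger_gap: 0.0094
gripper_force: 20.0
pointer angle 0.6510124643462493 radial [np.float64(0.6472), np.float64(0.6409)] [ 0.496084   -0.04405147  0.16410122] [2.1 4.6 2. ]
185             :=: .         .   . . ....
186   ..         -=:      ... ..  . . ....
187 .........:RR  =-.     ......... . ... 
188  ....... RRRR :=-.    ...........  .. 
189       ..RRRRRR -=-    ............... 
190    .  :RRRRRRRR::=-   --..     .....  
191 ......-R-.-RRRRR.:=:.:=-:             
192 .......:  .RRRRR- :==-=:..::---.      
193 ......:+-.:RRRRRR. -=++++=*=+%=:      
194 ......:*+=+RRRRRR. =+*=+*=+*=%*-      
195 ::.....-=:RRRRRR+==*=+*=%*=*==*=.     
196 :......   %RRRR+**=%*=*====%*===:     
197 ......-:   RRR=+=%*+*======+%===-     
198 ...+=:==:.   .+%++*=+*======+====.    
199 ..+*+===+-  .++#%=+=+%+==========:    
200 .+*+====+=. =+%##+===+===========-.   
201 +*+======+=-*=+##%+====-==========:...
202 *======+++=+**=+##%=====+==+=+====: ..
203 ====+=-   **=+==+##%+===+====-=====:..
204 ==+*%=    +**====+##%+=======--..==-..
205 ==*%#*.  -*=+=====%##%+=======-:.===:.
```

```bash
python3 - <<'E'
from ptr import *
H=B-.0005*ey+np.array([0,0,.0015])
c=load("s3");w=(250,180,275,200)
# soft red: redness weight
for n in("scene0","s2","s3"):
    im=np.load(f"pics/{n}.npy").astype(float);r=np.clip((im[...,2]-np.maximum(im[...,1],im[...,0]))/100,0,1)
    im2=im;yel=(im[...,1]>.6*im[...,2]);r[yel]=0;r[191:195,258:263]=1 
    mm=r[w[1]:w[3],w[0]:w[2]];res=[]
    for xb in(-.082,-.08,-.076):
      for th in np.arange(.58,.74,.01):
        q=render(c,block(th,H,ey,ex,xb,.011),8)[w[1]:w[3],w[0]:w[2]];res.append(((q-mm)**2)[:].sum().round(2).tolist()+0 and (((q-mm)**2).sum().round(2),round(th,3),xb))
    print(n,sorted(res)[:4])
snap("wrist","w15")
m=redmask("w15");nn,l,st,ce=cv2.connectedComponentsWithStats(m.astype(np.uint8));q=max(st[1:],key=lambda q:q[4]);x,y,a,h,_=q
for HH in (H,H*[1,1,0]+[0,0,.078]): fit(["w15"],[(x-12,y-12,x+a+12,y+h+12)],HH,yaw)
E
python3 now.py s4 .65
```

```text
scene0 [(np.float64(9.5), np.float64(0.6), -0.076), (np.float64(10.87), np.float64(0.63), -0.08), (np.float64(11.04), np.float64(0.59), -0.076), (np.float64(11.62), np.float64(0.65), -0.082)]
s2 [(np.float64(12.18), np.float64(0.6), -0.076), (np.float64(12.75), np.float64(0.61), -0.076), (np.float64(13.63), np.float64(0.64), -0.08), (np.float64(13.81), np.float64(0.66), -0.082)]
s3 [(np.float64(10.12), np.float64(0.6), -0.076), (np.float64(10.97), np.float64(0.63), -0.08), (np.float64(11.11), np.float64(0.59), -0.076), (np.float64(11.67), np.float64(0.65), -0.082)]
['w15'] th,x0,tk [ 0.6547 -0.08    0.011 ] cost [0.08] [np.float64(1021.0)]
['w15'] th,x0,tk [ 0.6553 -0.08    0.011 ] cost [0.072] [np.float64(1021.0)]
pointer angle 0.6492187659096313 radial [np.float64(0.6459), np.float64(0.6411)] [ 0.49607792 -0.04404393  0.16403978] [2.  6.2 2.3]
```

```bash
python3 -m inch '[{"tx":0,"ty":0,"tz":0,"rx":0,"ry":0,"rz":0,"hand":-1},{"tx":0,"ty":0,"tz":0,"rx":0,"ry":0,"rz":0,"hand":-1},{"tx":0,"ty":0,"tz":0,"rx":0,"ry":0,"rz":0,"hand":-1},{"tx":0,"ty":0,"tz":0,"rx":0,"ry":0,"rz":0,"hand":-1},{"tx":0,"ty":0,"tz":0,"rx":0,"ry":0,"rz":0,"hand":-1},{"tx":0,"ty":0,"tz":0,"rx":0,"ry":0,"rz":0,"hand":-1}]'; python3 now.py s5 .65
python3 - <<'E'
from h import *
c=load("s5");im=np.load("pics/s5.npy").astype(float);b,g,r=im[...,0],im[...,1],im[...,2]
u,v=proj(c,[.533,.296,.062]);yy,xx=np.mgrid[:384,:512]
m=(r>60)&(r-b>50)&(g/np.maximum(r,1)<.6)&(abs(xx-u)<20)&(abs(yy-v)<25);print("plug px",m.sum(),xx[m].min(),xx[m].max(),yy[m].min(),yy[m].max())
P=np.array([proj(c,[.533+x*.98+y*.2,.296-x*.2+y*.98,z]) for x in(-.013,.013) for y in(-.018,.018) for z in(.045,.079)]);print("expected home",P.min(0),P.max(0))
E
```

```text
clock: 19.02
position: [0.4961, -0.044, 0.1641]
tcp_rot: [0.001, 0.013, 1.0, 0.001]
force: [2.8, 4.7, 2.6]
finger_gap: 0.009
gripper_force: 20.0
pointer angle 0.6476075015302128 radial [np.float64(0.6456), np.float64(0.6447)] [ 0.49607975 -0.04403982  0.16406631] [3.7 5.6 2.6]
plug px 102 170 182 150 162
expected home [169.56600116 147.52319503] [184.27153255 163.96014696]
```

The plug sits where a fully home plug should appear. The guard is steady at about 0.65 rad, matching the index, so I'm handing in.

```bash
python3 -c "
from bench import job_done
print(job_done())"
```

```text
the job is handed in; nothing more can be done
None
```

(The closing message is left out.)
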